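Unload the mould and set the castings in the datum cross

TASK

Lift every aluminium casting out of the open mould and push each one square and flush into an inside corner of the cross-shaped steel fence, one casting per corner, grip block upwards, its long side along the fence's longer bar. When all are in, fit the black star handle onto the fence's square spindle, fully home and level. Leave the two ferrite cores, the lens cap and the brass gauge base where they are.

Things in the scene. Friction and masses are not known exactly. Their poses are not given: they have to be found in the camera images.
- mould: fixed dark steel open mould block 216 (x) x 156 (y) x 30 tall, origin at the centre of its underside. Four open cavities, 88 x 58 and 12 deep (floor 18 above the table), long side along x, centred at x = +-50, y = +-38; a casting in one stands 26 proud of the mould's top, grip block above the rim
- fence: fixed dark steel datum fence, a flat cross on the granite; origin at its centre, on the granite. Bars 36 wide, 12 tall: one 210 long along x, one 150 long along y. Inside corners at x = +-18, y = +-18, open outward onto bare granite. A casting flush in a corner, long side along the x bar, has its centre at x = +-60, y = +-45
- spindle (a point): foot of the square spindle at the fence's centre, 45 above the granite: the top of a 36 x 36 pedestal. The bright spindle is 20 x 20, sides along the fence's x and y, and rises 32 above this point (to 77), the last 8 tapered to 12 x 12
- handle: loose black star handle: square hub 46 x 46 x 34 tall, flats along x and y; 23 x 23 square bore through it, sides along x and y; four arms 20 wide, 12 tall at the bottom, reaching 50 from the centre along +-x, +-y. Origin: underside centre, on the bore axis; z up. 0.16 kg. Fits the spindle in any quarter turn; home, its underside rests on the pedestal
- casting_a: cast aluminium sensor housing (casting), all alike: flange 84 (x) x 54 (y) x 14 tall, with a narrower grip block 60 (x) x 30 (y) centred on it from height 14 up to 38. Origin: centre of the underside; z up. 0.17-0.33 kg. Loose; starts flange down in one of the mould's four cavities. Absent in some starts.
- casting_b: cast aluminium sensor housing (casting), all alike: flange 84 (x) x 54 (y) x 14 tall, with a narrower grip block 60 (x) x 30 (y) centred on it from height 14 up to 38. Origin: centre of the underside; z up. 0.17-0.33 kg. Loose; starts flange down in one of the mould's four cavities. Absent in some starts.
- casting_c: cast aluminium sensor housing (casting), all alike: flange 84 (x) x 54 (y) x 14 tall, with a narrower grip block 60 (x) x 30 (y) centred on it from height 14 up to 38. Origin: centre of the underside; z up. 0.17-0.33 kg. Loose; starts flange down in one of the mould's four cavities. Absent in some starts.
- casting_d: cast aluminium sensor housing (casting), all alike: flange 84 (x) x 54 (y) x 14 tall, with a narrower grip block 60 (x) x 30 (y) centred on it from height 14 up to 38. Origin: centre of the underside; z up. 0.17-0.33 kg. Loose; starts flange down in one of the mould's four cavities. Absent in some starts.
- core_a: ferrite core, dark upright cylinder 44 dia x 65 tall; loose bystander, origin at the underside centre, leave alone
- core_b: second ferrite core, dark upright cylinder 44 dia x 65 tall; loose bystander, origin at the underside centre, leave alone
- lens_cap: blue lens cap, disc 68 dia x 24 tall; loose bystander, origin at the underside centre, leave alone
- gauge_base: squat brass height gauge base, 96 dia x 30 with a 26 dia x 50 stub on top; loose bystander, origin at the underside centre, leave alone

How it is judged (in metres and radians):
On the way, in this order (a step that is already met when the one before it is completed fails the run):
1. every casting is out of the mould and sits flush in a corner of the fence (((x of casting_a in the frame of fence between 0.058 and 0.0625 m and y of casting_a in the frame of fence between 0.043 and 0.0475 m) or (x of casting_a in the frame of fence between 0.058 and 0.0625 m and y of casting_a in the frame of fence between -0.0475 and -0.043 m) or (x of casting_a in the frame of fence between -0.0625 and -0.058 m and y of casting_a in the frame of fence between 0.043 and 0.0475 m) or (x of casting_a in the frame of fence between -0.0625 and -0.058 m and y of casting_a in the frame of fence between -0.0475 and -0.043 m)) and angle between the x axis of each of casting_a, casting_b, casting_c, casting_d and the x axis of fence, either way round below 0.03 rad and angle between each of casting_a, casting_b, casting_c, casting_d's own z axis and vertical below 0.03 rad and height (world z) of each of casting_a, casting_b, casting_c, casting_d below 0.003 m and linear speed of each of casting_a, casting_b, casting_c, casting_d below 0.02 m/s and ((x of casting_b in the frame of fence between 0.058 and 0.0625 m and y of casting_b in the frame of fence between 0.043 and 0.0475 m) or (x of casting_b in the frame of fence between 0.058 and 0.0625 m and y of casting_b in the frame of fence between -0.0475 and -0.043 m) or (x of casting_b in the frame of fence between -0.0625 and -0.058 m and y of casting_b in the frame of fence between 0.043 and 0.0475 m) or (x of casting_b in the frame of fence between -0.0625 and -0.058 m and y of casting_b in the frame of fence between -0.0475 and -0.043 m)) and ((x of casting_c in the frame of fence between 0.058 and 0.0625 m and y of casting_c in the frame of fence between 0.043 and 0.0475 m) or (x of casting_c in the frame of fence between 0.058 and 0.0625 m and y of casting_c in the frame of fence between -0.0475 and -0.043 m) or (x of casting_c in the frame of fence between -0.0625 and -0.058 m and y of casting_c in the frame of fence between 0.043 and 0.0475 m) or (x of casting_c in the frame of fence between -0.0625 and -0.058 m and y of casting_c in the frame of fence between -0.0475 and -0.043 m)) and ((x of casting_d in the frame of fence between 0.058 and 0.0625 m and y of casting_d in the frame of fence between 0.043 and 0.0475 m) or (x of casting_d in the frame of fence between 0.058 and 0.0625 m and y of casting_d in the frame of fence between -0.0475 and -0.043 m) or (x of casting_d in the frame of fence between -0.0625 and -0.058 m and y of casting_d in the frame of fence between 0.043 and 0.0475 m) or (x of casting_d in the frame of fence between -0.0625 and -0.058 m and y of casting_d in the frame of fence between -0.0475 and -0.043 m))), for 0.2 s.
2. the star handle is fully home on the square spindle (horizontal distance between handle and fence below 0.003 m and z of handle in the frame of fence between 0.042 and 0.048 m and angle between handle's own z axis and vertical below 0.05 rad and linear speed of handle below 0.02 m/s), for 0.2 s.
At the end, for the whole second after the job is handed in: Each casting present lies flat on the granite, grip block up, in a corner of the fence: both gaps under about 2.5 mm, long side within 0.03 rad of the long bar; the star handle is level on the spindle, underside within 3 mm of the pedestal's top. All released and at rest (all of step 1 and all of step 2); the robot touches nothing.
It fails at once if a bystander (core a) is shifted more than 5 cm (distance of core_a from where it was at the start of the episode above 0.05 m).
It fails at once if a bystander (core b) is shifted more than 5 cm (distance of core_b from where it was at the start of the episode above 0.05 m).
It fails at once if a bystander (lens cap) is shifted more than 5 cm (distance of lens_cap from where it was at the start of the episode above 0.05 m).
It fails at once if a bystander (gauge base) is shifted more than 5 cm (distance of gauge_base from where it was at the start of the episode above 0.05 m).
Of casting_a, casting_b, casting_c, casting_d only 3 to 4 are there at a start; the rules pass over those that are not, and their reading is None.
At some moment in a run one of casting_a, casting_b, casting_c, casting_d, handle may be knocked a few centimetres aside while the robot is not near it.
Once in a run the grip may slacken for a moment while it holds something.
It also fails if it takes over 210 s, if anything falls off the work surface, if the arm or the gripper's body presses on something with over 40 N, if the wrist force passes 120 N, or if a joint passes its speed limit or range.

ROBOT

A 6-joint arm with a two-finger parallel gripper is mounted at the origin on the work surface. World frame = base frame: x ahead of the robot, y to its left, z up, the work surface at z = 0. Lengths are in mm, angles in degrees, forces in N, time in s.
With the tool pointing down it reaches from about 275 to 775 mm from the base axis. Payload 14.6 kg.
Tool frame: the origin (TCP) lies at the very end of the fingers, on their centre line; the grasp point (between the pads) lies 19 mm behind it; x points along the fingers, z is the direction in which the jaws open and shut, and the axes are right-handed (so a half turn about x gives the same grasp; the last joint's range is limited). The gripper opens to 85 mm and grips with 20 to 120 N. Pads are 22 mm wide; open, the fingers measure 114 mm over their backs; the gripper's body (76 mm by 85 mm) begins 54 mm behind the grasp point. The pads swing forward as they close: fully open they stand 13 mm farther back than shut.
Start: joints at [-78.684, 15.075, -2.767, 72.158, 0, 81.102], TCP at [181.395, -492.67, 231.278] pointing down, gripper open.
Joint ranges: [-151.79, 151.79], [-50.71, 97.33], [-67.44, 78.34], [-121.81, 120.89], [-77.56, 73.72], [-180, 180]. Speed limits (degrees/s): [108.29, 108.29, 147.25, 159.86, 180, 180].

INTERFACE

Orientations are given as [roll, pitch, yaw] about the fixed x, y, z axes, in that order (R = Rz(yaw) Ry(pitch) Rx(roll)).
In Python, from station import monitor, get_image, get_calibration, env, masks_of, place_of gives the robot as it stands.
- The arm moves only by the tool play_rows, never from a script. Its argument "targets" is a list of rows, each a list of 7 numbers: the opening, from 0 (shut) to 1 (fully open), then the shift along the tool's x, y, z in m, then the turn, a rotation vector about the tool's x, y, z in rad. A call has 1 to 8 rows; each row is the pose to reach, as a shift and turn from the pose commanded when the call began, along the tool's axes at that moment; what a row does not reach only later rows make up. A row lasts 1/12 s, in which the tool goes at most 41.7 mm and 7.16 degrees, less where a joint would pass 70% of its speed; a pose out of reach is approached as far as the arm can. A call with a gripper value outside its range is refused whole. The fingers move at their own pace and stop on an object; "newtons" is the grip in N (left out, the last holds). Time passes only in rows, so rows that repeat a pose let the fingers close. It gives the time, the measured TCP pose, the force and the opening at its end, in the units of the state.
- monitor.get_state(): the state, without advancing time (a new reading comes with each control period).
- get_image(name): name is "scene" or "top" or "wrist"; returns the picture (400x640x3 uint8, red, green, blue); there is no depth.
- get_calibration(name): a dict with "mtx" (3x3 intrinsics, pixels), "k1" (the pictures are not rectified: a ray, as slopes to the right and down, at radius r is drawn at 1 + k1 r^2 times it, then the intrinsics apply), "world_to_cam" (4x4, takes a point from world to camera coordinates). Camera axes: x right, y down, z forward; pixel columns grow to the right and rows downward; lengths in mm; the calibration is good to about 2 mm. A picture is of the moment at which its call begins: read the wrist's pose just before it. get_calibration takes no time and is no camera call; for the wrist camera it gives the pose at the moment of the call.
- env.close_job(): hands the job in, once; it reports no verdict.
Trained networks look in the newest picture that a camera, given by its name, has taken for a name from the list of things; names that differ only in an ending like _2 or _b are one class to them, and where a whole thing is asked for, a point or a joint stands for the part that bears it (a point fixed in the world has none). Each returns a list of dicts, best first, with "score" (0 to 1); they miss things now and then, are a little off and sometimes report something else, mostly with a low value. They report only what shows in the picture. A call takes as long as a camera call.
- masks_of(camera, target): "mask" (400x640 bool, what is visible of it) and "position" ([column, row] in pixels, amid what is visible of it).
- place_of(camera, target): "position" ([column, row] in pixels: a listed point, or the origin of a listed thing).
The state is a dict: "time": time; "joint_positions": joint angles; "joint_velocities": joint speeds; "joint_torque": joint torques, N m; "eef_pos": TCP position; "orientation": TCP orientation; "contact_force": force on the tool from outside, world axes, zero at the start; "moment": the same for the moment, N m; "width": finger opening in mm.
Only numpy, scipy, OpenCV 4.12 (cv2) and the standard library are available. Lean on these libraries where they do the work, as an engineer would, in place of code of your own. Each camera call takes 0.05 s, during which the arm holds its last target.

## Working session

There is one attempt and no reset: what is moved stays moved. The work goes in short steps, Python scripts to look and compute and a tool call to move; the robot and the scene stay as the last step left them, time stands still between calls to the robot, and variables do not carry over. Pictures are saved under pics/ and viewed, and the job is handed in when it is done.

Besides the shell and the picture viewer there is one more tool, called as name([rows], argument=value, ...), one row to a line, values as JSON. play_rows: Moves the arm, as the interface text tells. Its arguments: {"type":"object","properties":{"targets":{"type":"array"},"newtons":{"type":"number"}},"required":["targets"]}

```bash
ls; mkdir -p pics; python3 - <<'E'
from station import monitor, get_image, get_calibration
import cv2
print(monitor.get_state())
for n in ("scene","top","wrist"):
    im=get_image(n); cv2.imwrite(f"pics/{n}0.png",im[:,:,::-1]); print(n,get_calibration(n))
E
```

```text
pics
{'time': 0.0, 'joint_positions': array([-7.86858359e+01,  1.51002715e+01, -2.80410335e+00,  7.21558123e+01,
       -1.25850348e-03,  8.11030487e+01]), 'joint_velocities': array([-0.0459996 , -0.06058548,  0.06934858,  0.01244366, -0.06113426,
        0.01178733]), 'joint_torque': array([ 2.28950659e-03, -6.37612438e+01,  3.84561074e+01,  1.36640362e-02,
       -5.56495206e-05, -8.33605355e-06]), 'eef_pos': array([ 181.32439665, -492.41834216,  230.80989392]), 'orientation': array([172.30091915,  89.93979969, 102.51203516]), 'contact_force': array([ 0.20158242,  0.86280689, -0.79655645]), 'moment': array([-0.02653682,  0.01605213,  0.04123025]), 'width': 85.53859029742767}
scene {'mtx': array([[399.0804847 ,   0.        , 318.01721053],
       [  0.        , 399.0804847 , 195.61794063],
       [  0.        ,   0.        ,   1.        ]]), 'k1': -0.10164522554547119, 'world_to_cam': array([[-8.40611338e-01,  5.41631044e-01, -2.89665406e-03,
         4.92398829e+02],
       [ 3.38897625e-01,  5.21782261e-01, -7.82873982e-01,
        -1.37385053e+02],
       [-4.22517429e-01, -6.590
[... 549 characters left out ...]
1.44110338e-02, -9.88875783e-01,
         1.01598678e+03],
       [ 0.00000000e+00,  0.00000000e+00,  0.00000000e+00,
         1.00000000e+00]])}
wrist {'mtx': array([[319.8250164 ,   0.        , 320.63441675],
       [  0.        , 319.8250164 , 193.04801139],
       [  0.        ,   0.        ,   1.        ]]), 'k1': -0.06504112840422198, 'world_to_cam': array([[ 3.44265964e-01, -9.38872167e-01,  1.26908933e-06,
        -5.24932541e+02],
       [-9.06240227e-01, -3.32300120e-01,  2.61352791e-01,
        -3.24565231e+01],
       [-2.45376440e-01, -8.99760207e-02, -9.65243347e-01,
         3.77978913e+02],
       [ 0.00000000e+00,  0.00000000e+00,  0.00000000e+00,
         1.00000000e+00]])}
```

View pics/scene0.png

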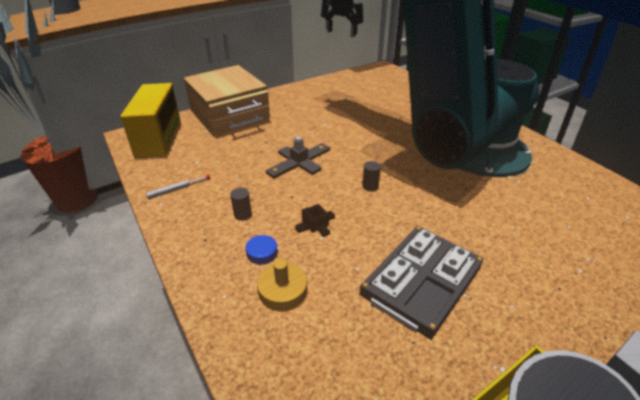

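View pics/top0.png

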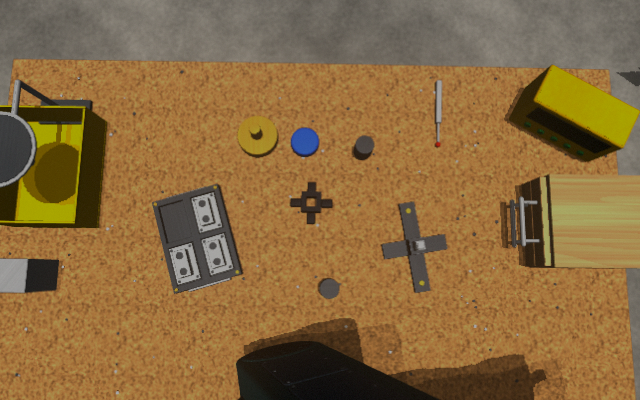

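View pics/wrist0.png

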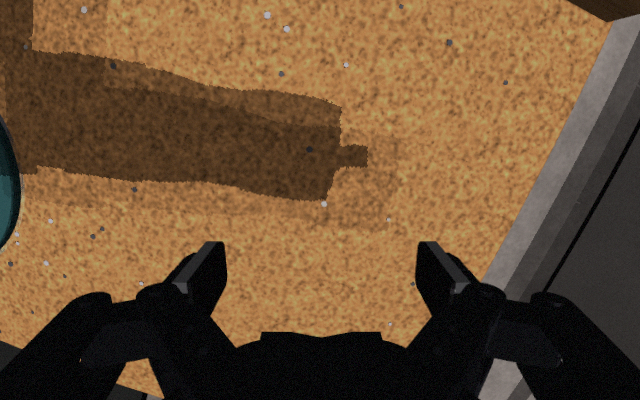

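```bash
cat > h.py <<'E'
import numpy as np, cv2
from scipy.spatial.transform import Rotation as R
from station import monitor, get_image, get_calibration, env, masks_of, place_of
def p2w(cal,uv,z):
    K=cal["mtx"];k=cal["k1"];T=cal["world_to_cam"]
    uv=np.atleast_2d(np.asarray(uv,float))
    d=np.c_[(uv[:,0]-K[0,2])/K[0,0],(uv[:,1]-K[1,2])/K[1,1]]
    u=d.copy()
    for _ in range(20): u=d/(1+k*(u**2).sum(1,keepdims=True))
    ray=np.c_[u,np.ones(len(u))]@T[:3,:3]
    c=-T[:3,:3].T@T[:3,3]
    return c+ray*((z-c[2])/ray[:,2])[:,None]
def w2p(cal,P):
    K=cal["mtx"];k=cal["k1"];T=cal["world_to_cam"]
    c=np.atleast_2d(P)@T[:3,:3].T+T[:3,3]; s=c[:,:2]/c[:,2:]
    s=s*(1+k*(s**2).sum(1,keepdims=True))
    return s*[K[0,0],K[1,1]]+[K[0,2],K[1,2]]
def pose():
    s=monitor.get_state(); return s, s["eef_pos"], R.from_euler("xyz",s["orientation"],degrees=True)
def down(yaw):
    """tool x down, jaw (tool z) along world direction at angle yaw deg"""
    a=np.radians(yaw); z=np.array([np.cos(a),np.sin(a),0]); x=np.array([0,0,-1.]); y=np.cross(z,x)
    return R.from_matrix(np.c_[x,y,z])
def row(p,yaw):
    s,p0,R0=pose(); Rt=down(yaw)
    cur=np.degrees(np.arctan2(*R0.as_matrix()[[1,0],[2,2]]))
    d=R0.inv().apply(np.asarray(p,float)-p0)/1000; r=(R0.inv()*Rt).as_rotvec()
    print("pos",p0.round(1),"jawyaw",cur.round(2),"F",s["contact_force"].round(1),"w",round(s["width"],1),"t",round(s["time"],2),"j6",s["joint_positions"][5].round(1))
    print("shift",d.round(4).tolist(),"turn",r.round(4).tolist()," |d|mm",(np.linalg.norm(d)*1000).round(1),"deg",np.degrees(np.linalg.norm(r)).round(1))
E
python3 - <<'E'
from h import *
im=get_image("top"); cal=get_calibration("top")
for n,z in (("mould",30),("fence",12),("handle",0),("casting_a",18),("spindle",45),("core_a",0),("lens_cap",0),("gauge_base",0)):
    for d in place_of("top",n)[:5]:
        print(n,round(d["score"],2),np.round(d["position"],1),p2w(cal,d["position"],z if n!="mould" and n!="fence" else 0)[0].round(1))
for n,z in (("mould",30),("fence",12)):
    m=masks_of("top",n)[0]; print(m["score"],m["mask"].sum())
    c=np.argwhere(m["mask"])[:,::-1]; 
    w=p2w(cal,c,z)[:,:2]; print(n,cv2.minAreaRect(w.astype(np.float32)))
s,p,r=pose(); print(r.as_matrix().round(3))
E
```

```text
mould 0.58 [201.6 236.9] [511.6 255.9   0. ]
fence 0.68 [410.3 246. ] [ 496.5 -235.2    0. ]
handle 0.83 [314.7 202.2] [597.6  -8.4   0. ]
casting_a 0.77 [217.1 254.1] [471.5 213.9  18. ]
casting_a 0.58 [207.5 212.9] [566.4 240.5  18. ]
casting_a 0.55 [183.4 262.4] [451.6 290.1  18. ]
spindle 0.8 [418.7 243.9] [ 499.2 -245.3   45. ]
core_a 0.83 [330.7 286.8] [399.9 -48.4   0. ]
core_a 0.67 [363.3 149.4] [ 728.7 -124.4    0. ]
lens_cap 0.79 [305.9 143.2] [741.9  15.1   0. ]
lens_cap 0.38 [416.7 244.5] [ 500.2 -250.4    0. ]
gauge_base 0.57 [258.2 135.3] [759.8 131.2   0. ]
0.8 4133
mould ((507.5009460449219, 259.0391540527344), (222.9738311767578, 162.64590454101562), 16.802993774414062)
0.67 2179
fence ((496.88934326171875, -240.8624725341797), (186.46751403808594, 137.6055908203125), 41.94606018066406)
[[-0.     0.938  0.346]
 [-0.     0.346 -0.938]
 [-1.    -0.     0.   ]]
```

```bash
python3 - <<'E'
from h import *
c=get_calibration("wrist"); T=c["world_to_cam"]; s,p,r=pose()
o=-T[:3,:3].T@T[:3,3]; print(o, "tool frame cam pos",r.inv().apply(o-p), "view dir tool",r.inv().apply(T[2,:3]), "imgx",r.inv().apply(T[0,:3]))
for yaw in (-90,90,0): 
    print(yaw); row([420,-240,330],yaw)
E
```

```text
[ 244.0672497  -469.70615609  373.66129295] tool frame cam pos [-1.42367084e+02  6.67499476e+01  1.11521969e-01] view dir tool [ 9.65215577e-01 -2.61455047e-01  3.85652026e-04] imgx [-7.61626926e-04 -1.33668333e-03  9.99998817e-01]
-90
pos [ 181.4 -492.7  231.3] jawyaw -69.79 F [-0.4  0.4 -0. ] w 85.7 t 0.7 j6 81.1
shift [-0.0987, 0.3112, -0.1547] turn [0.3528, 0.0, 0.0]  |d|mm 361.3 deg 20.2
90
pos [ 181.4 -492.7  231.3] jawyaw -69.79 F [-0.4  0.4 -0. ] w 85.7 t 0.7 j6 81.1
shift [-0.0987, 0.3112, -0.1547] turn [-2.7888, -0.0, 0.0]  |d|mm 361.3 deg 159.8
0
pos [ 181.4 -492.7  231.3] jawyaw -69.79 F [-0.4  0.4 -0. ] w 85.7 t 0.7 j6 81.1
shift [-0.0987, 0.3112, -0.1547] turn [-1.218, 0.0, 0.0]  |d|mm 361.3 deg 69.8
```

```bash
python3 - <<'E'
from h import *
row([525,-240,330],-90)
E
```

```text
pos [ 181.4 -492.7  231.3] jawyaw -69.79 F [-0.4  0.4 -0. ] w 85.7 t 0.7 j6 81.1
shift [-0.0987, 0.4097, -0.1184] turn [0.3528, 0.0, 0.0]  |d|mm 437.8 deg 20.2
```

play_rows([
  [1, -0.099, 0.41, -0.118, 0.353, 0, 0],
  [1, -0.099, 0.41, -0.118, 0.353, 0, 0],
  [1, -0.099, 0.41, -0.118, 0.353, 0, 0],
  [1, -0.099, 0.41, -0.118, 0.353, 0, 0],
  [1, -0.099, 0.41, -0.118, 0.353, 0, 0],
  [1, -0.099, 0.41, -0.118, 0.353, 0, 0],
  [1, -0.099, 0.41, -0.118, 0.353, 0, 0],
  [1, -0.099, 0.41, -0.118, 0.353, 0, 0],
])

```text
time: 1.37
eef_pos: [436.4, -305.1, 305.0]
orientation: [43.9, 90.0, -46.1]
contact_force: [0.7, -1.7, -0.1]
width: 85.8
```

```bash
python3 - <<'E'
from h import *
row([525,-240,330],-90)
E
```

```text
pos [ 436.4 -305.1  305. ] jawyaw -90.01 F [ 0.7 -1.7 -0.1] w 85.8 t 1.37 j6 136.3
shift [-0.025, 0.0886, -0.0651] turn [-0.0002, 0.0003, -0.0003]  |d|mm 112.8 deg 0.0
```

play_rows([
  [1, -0.025, 0.0886, -0.065, 0, 0, 0],
  [1, -0.025, 0.0886, -0.065, 0, 0, 0],
  [1, -0.025, 0.0886, -0.065, 0, 0, 0],
  [1, -0.025, 0.0886, -0.065, 0, 0, 0],
  [1, -0.025, 0.0886, -0.065, 0, 0, 0],
])

```text
time: 1.78
eef_pos: [524.7, -240.9, 329.0]
orientation: [-56.5, 90.0, -146.3]
contact_force: [-0.6, -0.1, -0.8]
width: 85.7
```

```bash
python3 - <<'E'
from h import *
row([525,-240,330],-90)
im=get_image("wrist"); cv2.imwrite("pics/w1.png",im[:,:,::-1]); cal=get_calibration("wrist")
np.save("w1.npy",im); import pickle; pickle.dump(cal,open("w1.pkl","wb"))
for n,z in (("fence",0),("spindle",45)):
    for d in place_of("wrist",n)[:2]: print(n,d["score"],d["position"],p2w(cal,d["position"],z).round(1))
m=masks_of("wrist","fence"); print([x["score"] for x in m]); np.save("fm.npy",m[0]["mask"]); print(m[0]["mask"].sum())
E
```

```text
pos [ 524.7 -240.9  329. ] jawyaw -89.87 F [-0.6 -0.1 -0.8] w 85.7 t 1.78 j6 147.1
shift [-0.001, 0.0003, -0.0009] turn [0.0023, 0.0001, 0.0001]  |d|mm 1.3 deg 0.1
fence 0.68 [320.0, 172.3] [[ 495.1 -240.6    0. ]]
fence 0.36 [25.8, 190.1] [[468.  237.5   0. ]]
spindle 0.92 [322.6, 177.0] [[ 497.7 -244.2   45. ]]
[0.7]
5452
```

View pics/w1.png

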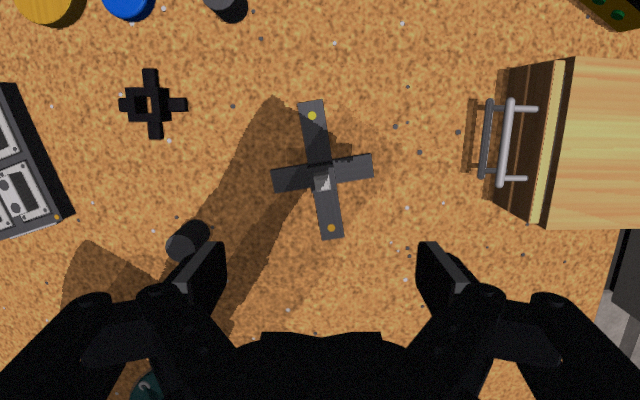

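```bash
cat >> h.py <<'E'
from scipy.optimize import minimize
FENCE=[(0,0,0,12,105,18),(0,0,0,12,18,75),(0,0,0,45,18,18),(0,0,45,69,10,10),(0,0,69,77,6,6)]
MOULD=[(0,0,0,30,108,78)]
HANDLE=[(0,0,0,34,23,23),(0,0,0,12,50,10),(0,0,0,12,10,50)]
CAST=[(0,0,0,14,42,27),(0,0,14,38,30,15)]
def corners(b):
    cx,cy,z0,z1,hx,hy=b
    return np.array([(cx+i*hx,cy+j*hy,z) for i in(-1,1) for j in (-1,1) for z in (z0,z1)],float)
S=4
def render(cal,boxes,x,y,yaw,z=0):
    m=np.zeros((400*S,640*S),np.uint8); c,s=np.cos(yaw),np.sin(yaw)
    for b in boxes:
        P=corners(b); Q=np.c_[c*P[:,0]-s*P[:,1]+x, s*P[:,0]+c*P[:,1]+y, P[:,2]+z]
        uv=(w2p(cal,Q)+.5)*S-.5
        h=cv2.convexHull(np.round(uv*16).astype(np.int32))
        cv2.fillConvexPoly(m,h,1,shift=4)
    return cv2.resize(m.astype(np.float32),(640,400),interpolation=cv2.INTER_AREA)
def fit(cal,mask,boxes,x0,z=0,valid=None,step=(8,8,.1)):
    mk=mask.astype(np.float32)
    v=np.ones_like(mk) if valid is None else valid.astype(np.float32)
    f=lambda q:(np.abs(render(cal,boxes,*q,z=z)-mk)*v).sum()/mk.sum()
    sim=np.array([x0]+[np.array(x0)+np.eye(3)[i]*step[i] for i in range(3)])
    r=minimize(f,x0,method="Nelder-Mead",options=dict(initial_simplex=sim,xatol=1e-3,fatol=1e-5,maxiter=250))
    return r.x,r.fun
E
python3 - <<'E'
from h import *
import pickle
cal=pickle.load(open("w1.pkl","rb")); m=np.load("fm.npy")
for a in (0,10,20,-10): 
    q,f=fit(cal,m,FENCE,[497,-243,np.radians(a)]); print("wrist",q[:2].round(2),np.degrees(q[2]).round(2),f)
im=np.load("w1.npy").copy(); r=render(cal,FENCE,*q); 
cs,_=cv2.findContours((r>.5).astype(np.uint8),0,1); cv2.drawContours(im,cs,-1,(255,0,0),1)
cs,_=cv2.findContours(m.astype(np.uint8),0,1); cv2.drawContours(im,cs,-1,(0,255,0),1)
cv2.imwrite("pics/w1o.png",cv2.resize(im[80:260,220:420,::-1],None,fx=3,fy=3))
E
```

```text
wrist [ 495.18 -242.73] 9.56 0.03055071458220482
wrist [ 495.17 -242.74] 9.55 0.030573641881346703
wrist [ 495.13 -242.75] 9.57 0.030608033761382103
wrist [ 495.18 -242.74] 9.57 0.030527787283062935
```

View pics/w1o.png

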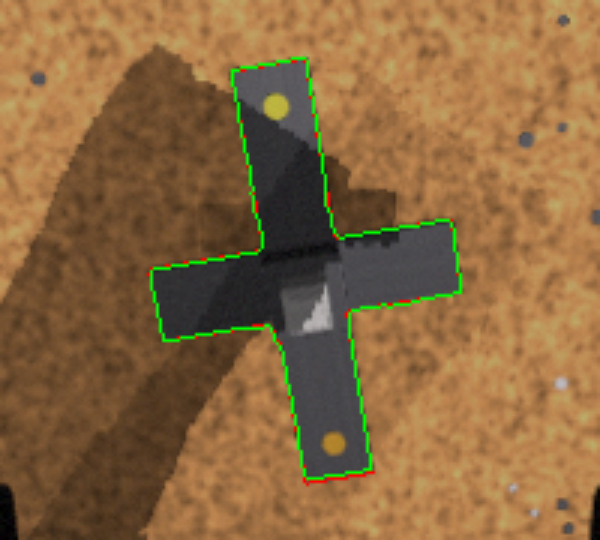

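```bash
python3 - <<'E'
from h import *
row([470,240,330],60)
E
```

```text
pos [ 522.8 -242.4  329.2] jawyaw -90.09 F [ 0.2 -0.2  0.1] w 85.5 t 1.98 j6 147.1
shift [-0.0008, -0.0536, -0.4824] turn [-2.6195, -0.0004, 0.0001]  |d|mm 485.3 deg 150.1
```

play_rows([
  [1, 0, -0.05, -0.482, -2.62, 0, 0],
  [1, 0, -0.05, -0.482, -2.62, 0, 0],
  [1, 0, -0.05, -0.482, -2.62, 0, 0],
  [1, 0, -0.05, -0.482, -2.62, 0, 0],
  [1, 0, -0.05, -0.482, -2.62, 0, 0],
  [1, 0, -0.05, -0.482, -2.62, 0, 0],
  [1, 0, -0.05, -0.482, -2.62, 0, 0],
  [1, 0, -0.05, -0.482, -2.62, 0, 0],
])

```text
time: 2.65
eef_pos: [488.3, 90.7, 329.5]
orientation: [25.3, 90.0, -7.1]
contact_force: [0.4, 0.4, 0.3]
width: 85.8
```

```bash
python3 - <<'E'
from h import *
row([470,240,330],107)
E
```

```text
pos [488.3  90.7 329.5] jawyaw -32.47 F [0.4 0.4 0.3] w 85.8 t 2.65 j6 123.6
shift [-0.0005, 0.1161, -0.0956] turn [-2.4342, 0.0004, 0.0004]  |d|mm 150.4 deg 139.5
```

play_rows([
  [1, 0, 0.116, -0.095, -2.434, 0, 0],
  [1, 0, 0.116, -0.095, -2.434, 0, 0],
  [1, 0, 0.116, -0.095, -2.434, 0, 0],
  [1, 0, 0.116, -0.095, -2.434, 0, 0],
  [1, 0, 0.116, -0.095, -2.434, 0, 0],
  [1, 0, 0.116, -0.095, -2.434, 0, 0],
  [1, 0, 0.116, -0.095, -2.434, 0, 0],
  [1, 0, 0.116, -0.095, -2.434, 0, 0],
])

```text
time: 3.32
eef_pos: [472.1, 238.0, 329.3]
orientation: [-136.9, 90.0, -112.0]
contact_force: [-0.2, 0.5, 0.0]
width: 85.6
```

```bash
python3 - <<'E'
from h import *
row([470,240,330],107)
E
```

```text
pos [472.1 238.  329.3] jawyaw 24.87 F [-0.2  0.5  0. ] w 85.6 t 3.32 j6 83.0
shift [-0.0007, 0.0027, -0.001] turn [-1.4334, -0.0001, 0.0]  |d|mm 3.0 deg 82.1
```

play_rows([
  [1, 0, 0, 0, -1.433, 0, 0],
  [1, 0, 0, 0, -1.433, 0, 0],
  [1, 0, 0, 0, -1.433, 0, 0],
  [1, 0, 0, 0, -1.433, 0, 0],
  [1, 0, 0, 0, -1.433, 0, 0],
  [1, 0, 0, 0, -1.433, 0, 0],
  [1, 0, 0, 0, -1.433, 0, 0],
  [1, 0, 0, 0, -1.433, 0, 0],
])

```text
time: 3.98
eef_pos: [472.1, 237.6, 329.3]
orientation: [-161.0, 90.0, -78.8]
contact_force: [0.2, -1.0, -0.5]
width: 85.5
```

play_rows([
  [1, 0, 0, 0, -0.433, 0, 0],
  [1, 0, 0, 0, -0.433, 0, 0],
  [1, 0, 0, 0, -0.433, 0, 0],
  [1, 0, 0, 0, -0.433, 0, 0],
  [1, 0, 0, 0, -0.433, 0, 0],
])

```text
time: 4.4
eef_pos: [472.2, 237.8, 329.3]
orientation: [-142.7, 90.0, -36.0]
contact_force: [0.2, 0.0, 0.5]
width: 85.1
```

```bash
cat > look.py <<'E'
from h import *
import sys,pickle
def look(name,target,boxes,x0,z=0,tag="x",n=1):
    s,p,r=pose(); im=get_image("wrist"if name=="wrist" else name); cal=get_calibration(name)
    ms=masks_of(name,target); out=[]
    im=im.copy()
    for m in ms:
        mk=m["mask"]
        if mk.sum()<150: continue
        st=x0
        if x0 is None:
            c=p2w(cal,m["position"],z+14)[0]; st=[c[0],c[1],YAW0]
        q,f=fit(cal,mk,boxes,st,z=z); out.append((m["score"],q,f))
        print(target,round(m["score"],2),q[:2].round(2),np.degrees(q[2]).round(2),"res",round(f,3),"px",mk.sum())
        rr=render(cal,boxes,*q,z=z); cs,_=cv2.findContours((rr>.5).astype(np.uint8),0,1); cv2.drawContours(im,cs,-1,(255,0,0),1)
    cv2.imwrite(f"pics/{tag}.png",im[:,:,::-1])
    return out
YAW0=0
E
python3 - <<'E'
import look as L; from h import *
row([470,240,330],107)
L.YAW0=np.radians(17)
o=L.look("wrist","mould",MOULD,[508,258,np.radians(17)],tag="m1")
o=L.look("wrist","casting_a",CAST,None,z=18,tag="m2")
E
```

```text
pos [472.2 237.8 329.3] jawyaw 106.76 F [0.2 0.  0.5] w 85.1 t 4.4 j6 1.1
shift [-0.0007, 0.0014, 0.0028] turn [-0.0042, -0.0001, 0.0001]  |d|mm 3.2 deg 0.2
mould 0.73 [508.7  261.52] 16.58 res 0.743 px 9658
casting_a 0.76 [568.64 240.7 ] 16.67 res 0.084 px 1957
casting_a 0.72 [450.64 284.11] 17.18 res 0.064 px 2300
casting_a 0.69 [473.68 212.22] 17.48 res 0.047 px 2324
casting_a 0.68 [737.61  15.08] -35.38 res 0.56 px 1206
```

View pics/m2.png

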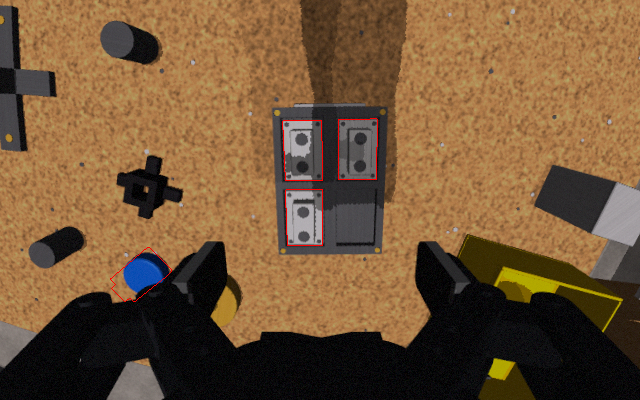

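View pics/m1.png

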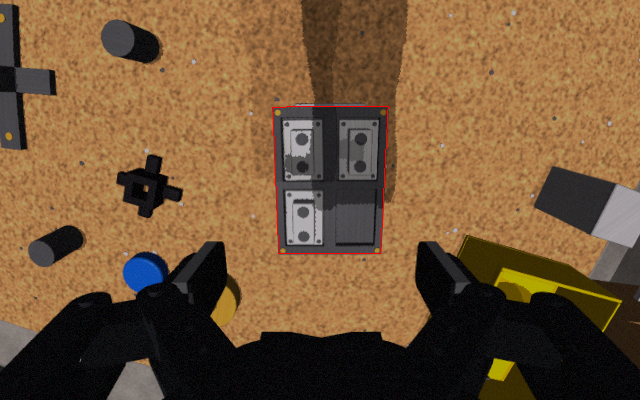

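```bash
python3 - <<'E'
from h import *
row([473,211.5,75],106.8)
E
```

```text
pos [472.1 238.4 329.3] jawyaw 106.52 F [ 0.3 -0.2 -0.2] w 85.5 t 4.6 j6 1.4
shift [0.2543, 0.0068, -0.026] turn [-0.0048, 0.0, 0.0]  |d|mm 255.7 deg 0.3
```

play_rows([
  [0.65, 0.254, 0.007, -0.026, -0.005, 0, 0],
  [0.65, 0.254, 0.007, -0.026, -0.005, 0, 0],
  [0.65, 0.254, 0.007, -0.026, -0.005, 0, 0],
  [0.65, 0.254, 0.007, -0.026, -0.005, 0, 0],
  [0.65, 0.254, 0.007, -0.026, -0.005, 0, 0],
  [0.65, 0.254, 0.007, -0.026, -0.005, 0, 0],
  [0.65, 0.254, 0.007, -0.026, -0.005, 0, 0],
  [0.65, 0.254, 0.007, -0.026, -0.005, 0, 0],
])

```text
time: 5.27
eef_pos: [471.6, 211.3, 74.2]
orientation: [88.2, 89.8, -164.9]
contact_force: [0.7, 0.0, 0.4]
width: 55.7
```

```bash
python3 - <<'E'
from h import *
row([473,211.5,34],106.8)
im=get_image("wrist"); cv2.imwrite("pics/g1.png",im[:,:,::-1])
E
```

```text
pos [471.6 211.3  74.2] jawyaw 106.88 F [0.7 0.  0.4] w 55.7 t 5.27 j6 -1.8
shift [0.0402, -0.0015, -0.0002] turn [0.0014, 0.0001, -0.004]  |d|mm 40.2 deg 0.2
```

View pics/g1.png

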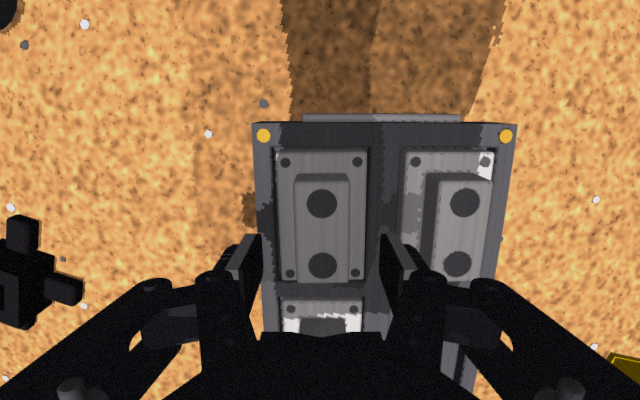

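play_rows([
  [0.65, 0.02, -0.001, 0, 0, 0, 0],
  [0.65, 0.04, -0.001, 0, 0, 0, 0],
  [0.65, 0.04, -0.001, 0, 0, 0, 0],
  [0.2, 0.04, -0.001, 0, 0, 0, 0],
  [0.2, 0.04, -0.001, 0, 0, 0, 0],
  [0.2, 0.04, -0.001, 0, 0, 0, 0],
  [0.2, 0.04, -0.001, 0, 0, 0, 0],
  [0.2, 0.04, -0.001, 0, 0, 0, 0],
], newtons=60)

```text
time: 5.98
eef_pos: [475.2, 212.7, 37.7]
orientation: [-91.4, 89.8, 15.6]
contact_force: [-1.4, -1.0, 11.0]
width: 28.6
```

```bash
python3 - <<'E'
from h import *
row([473,211.5,150],106.8)
im=get_image("wrist"); cv2.imwrite("pics/g2.png",im[:,:,::-1])
E
```

```text
pos [475.2 212.7  37.7] jawyaw 106.98 F [-1.4 -1.  11. ] w 28.6 t 5.98 j6 -1.8
shift [-0.1123, 0.002, -0.0005] turn [0.0031, -0.0001, 0.0035]  |d|mm 112.4 deg 0.3
```

View pics/g2.png

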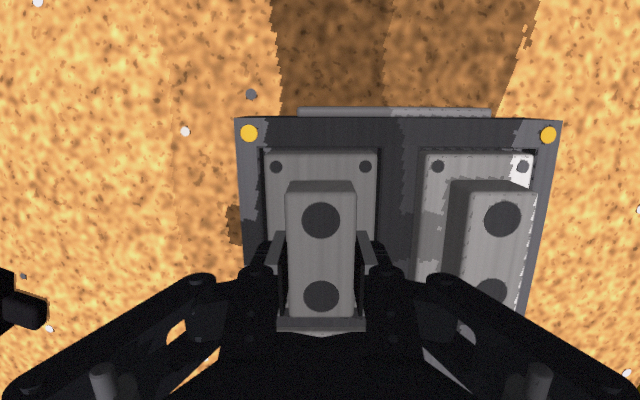

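play_rows([
  [0.2, -0.03, 0, 0, 0, 0, 0],
  [0.2, -0.06, 0, 0, 0, 0, 0],
  [0.2, -0.112, 0, 0, 0, 0, 0],
  [0.2, -0.112, 0, 0, 0, 0, 0],
  [0.2, -0.112, 0, 0, 0, 0, 0],
])

```text
time: 6.45
eef_pos: [475.8, 212.8, 152.0]
orientation: [-92.0, 89.6, 15.0]
contact_force: [1.0, 0.3, -2.4]
width: 28.7
```

```bash
cat >> h.py <<'E'
FX,FY,FA=495.2,-242.7,9.56
def fw(x,y):
    a=np.radians(FA); return np.array([FX+np.cos(a)*x-np.sin(a)*y, FY+np.sin(a)*x+np.cos(a)*y])
def wf(p):
    a=np.radians(FA); d=np.asarray(p[:2])-[FX,FY]; return np.array([np.cos(a)*d[0]+np.sin(a)*d[1], -np.sin(a)*d[0]+np.cos(a)*d[1]])
E
python3 - <<'E'
from h import *
c=fw(70,53); print(c)
row([*c,150],FA+90)
im=get_image("wrist"); cv2.imwrite("pics/g3.png",im[:,:,::-1])
E
```

```text
[ 555.42559703 -178.81042759]
pos [475.8 212.8 152. ] jawyaw 106.97 F [ 1.   0.3 -2.4] w 28.7 t 6.45 j6 -1.8
shift [0.0018, 0.0382, -0.3978] turn [0.1294, 0.0002, 0.0073]  |d|mm 399.6 deg 7.4
```

View pics/g3.png

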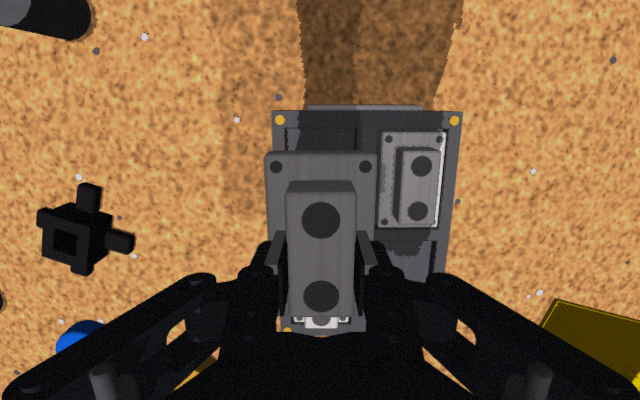

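```bash
python3 - <<'E'
from h import *
s,p,r=pose(); cal=get_calibration("wrist")
for uv in ((321,219.5),(320.5,296),(321,258)):
    print(r.inv().apply(p2w(cal,[uv],p[2]-19.7+38)[0]-p).round(1))
E
```

```text
[-18.4  20.9  -0.1]
[-18.2 -15.4  -0.4]
[-18.3   3.4  -0.1]
```

play_rows([
  [0.2, 0, 0.038, -0.398, 0.129, 0, 0.007],
  [0.2, 0, 0.038, -0.398, 0.129, 0, 0.007],
  [0.2, 0, 0.038, -0.398, 0.129, 0, 0.007],
  [0.2, 0, 0.038, -0.398, 0.129, 0, 0.007],
  [0.2, 0, 0.038, -0.398, 0.129, 0, 0.007],
  [0.2, 0, 0.038, -0.398, 0.129, 0, 0.007],
  [0.2, 0, 0.038, -0.398, 0.129, 0, 0.007],
  [0.2, 0, 0.038, -0.398, 0.129, 0, 0.007],
])

```text
time: 7.17
eef_pos: [539.8, -116.4, 146.4]
orientation: [87.5, 89.5, -172.9]
contact_force: [2.1, 0.9, -1.1]
width: 28.7
```

```bash
python3 - <<'E'
from h import *
c=fw(70,53); print(c)
row([*c,100],FA+90)
E
```

```text
[ 555.42559703 -178.81042759]
pos [ 539.8 -116.4  146.4] jawyaw 99.57 F [ 2.1  0.9 -1.1] w 28.7 t 7.17 j6 -30.1
shift [0.0463, -0.0055, -0.0642] turn [0.0001, 0.0004, -0.0083]  |d|mm 79.3 deg 0.5
```

```bash
python3 - <<'E'
from h import *
c=fw(69,51); print(c)
row([*c,60],FA+90)
E
```

```text
[ 554.77164551 -180.94873239]
pos [ 539.8 -116.4  146.4] jawyaw 99.57 F [ 2.1  0.9 -1.1] w 28.7 t 7.17 j6 -30.1
shift [0.0863, -0.0048, -0.0662] turn [0.0001, 0.0004, -0.0083]  |d|mm 108.9 deg 0.5
```

play_rows([
  [0.2, 0.04, -0.005, -0.066, 0, 0, -0.008],
  [0.2, 0.04, -0.005, -0.066, 0, 0, -0.008],
  [0.2, 0.086, -0.005, -0.066, 0, 0, -0.008],
  [0.2, 0.086, -0.005, -0.066, 0, 0, -0.008],
  [0.2, 0.086, -0.005, -0.066, 0, 0, -0.008],
  [0.2, 0.086, -0.005, -0.066, 0, 0, -0.008],
])

```text
time: 7.67
eef_pos: [555.5, -178.1, 62.0]
orientation: [-69.0, 90.0, 30.6]
contact_force: [0.2, -0.3, -1.4]
width: 28.5
```

```bash
python3 - <<'E'
from h import *
c=fw(69,51); print(c)
row([*c,23],FA+90)
im=get_image("wrist"); cv2.imwrite("pics/p1.png",im[:,:,::-1])
E
```

```text
[ 554.77164551 -180.94873239]
pos [ 555.5 -178.1   62. ] jawyaw 99.62 F [ 0.2 -0.3 -1.4] w 28.5 t 7.67 j6 -35.4
shift [0.039, 0.0012, -0.0027] turn [0.001, 0.0001, 0.0004]  |d|mm 39.1 deg 0.1
```

View pics/p1.png

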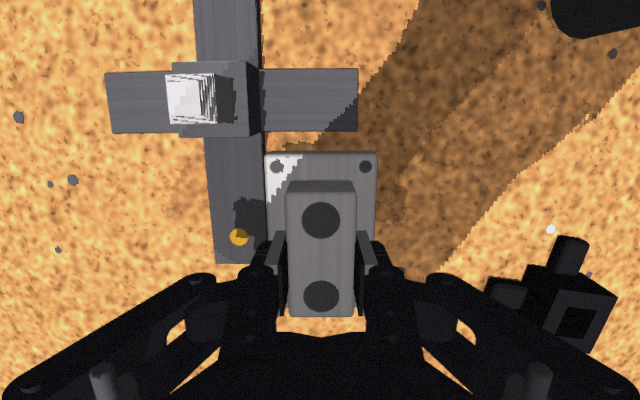

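play_rows([
  [0.2, 0.02, 0.001, -0.001, 0, 0, 0],
  [0.2, 0.036, 0.001, -0.002, 0, 0, 0],
  [0.2, 0.04, 0.001, -0.002, 0, 0, 0],
  [0.2, 0.042, 0.001, -0.002, 0, 0, 0],
  [0.2, 0.042, 0.001, -0.002, 0, 0, 0],
])

```text
time: 8.13
eef_pos: [555.7, -180.8, 20.4]
orientation: [-118.8, 89.9, -19.2]
contact_force: [0.0, -0.5, -2.2]
width: 28.4
```

```bash
python3 - <<'E'
from h import *
row([*fw(63,45),20],FA+90); print(wf(pose()[1]))
E
```

```text
pos [ 555.7 -180.8   20.4] jawyaw 99.62 F [ 0.  -0.5 -2.2] w 28.4 t 8.13 j6 -35.6
shift [0.0004, 0.0069, -0.006] turn [0.001, -0.0011, 0.002]  |d|mm 9.2 deg 0.1
[69.93724495 51.03986   ]
```

play_rows([
  [0.2, 0.002, 0, -0.002, 0, 0, 0],
  [0.2, 0.002, 0, -0.004, 0, 0, 0],
  [0.2, 0.002, 0, -0.006, 0, 0, 0],
  [0.2, 0.002, 0, -0.008, 0, 0, 0],
  [0.2, 0.002, 0, -0.008, 0, 0, 0],
])

```text
time: 8.55
eef_pos: [557.3, -186.4, 19.7]
orientation: [-53.4, 89.6, 46.3]
contact_force: [-2.8, 22.9, 24.2]
width: 28.9
```

```bash
python3 - <<'E'
from h import *
row([*fw(63,45),20],FA+90); print(wf(pose()[1]))
im=get_image("wrist"); cv2.imwrite("pics/p2.png",im[:,:,::-1])
E
```

```text
pos [ 557.3 -186.4   19.7] jawyaw 99.67 F [-2.8 22.9 24.2] w 28.9 t 8.55 j6 -36.3
shift [-0.0004, 0.0076, -0.0002] turn [0.0019, 0.0037, 0.005]  |d|mm 7.6 deg 0.4
[70.55433504 45.20133058]
```

View pics/p2.png

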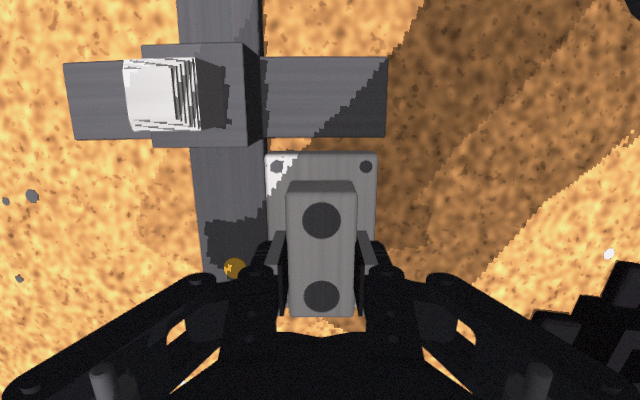

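play_rows([
  [0.2, -0.0015, 0.003, 0, 0, 0, 0],
  [0.2, -0.0015, 0.006, 0, 0, 0, 0],
  [0.2, -0.0015, 0.008, 0, 0, 0, 0],
  [0.2, -0.0015, 0.01, 0, 0, 0, 0],
  [0.2, -0.0015, 0.01, 0, 0, 0, 0],
])

```text
time: 9.02
eef_pos: [549.8, -187.7, 20.5]
orientation: [-66.3, 89.4, 33.4]
contact_force: [16.9, 23.6, -1.1]
width: 28.8
```

```bash
python3 - <<'E'
from h import *
row([*fw(63,45),20],FA+90); print(wf(pose()[1]))
im=get_image("wrist"); cv2.imwrite("pics/p3.png",im[:,:,::-1])
E
```

```text
pos [ 549.8 -187.7   20.5] jawyaw 99.71 F [16.9 23.6 -1.1] w 28.8 t 9.02 j6 -36.9
shift [0.0005, -0.0, -0.0001] turn [0.0026, 0.0043, 0.0098]  |d|mm 0.5 deg 0.6
[62.98997389 45.11721045]
```

View pics/p3.png

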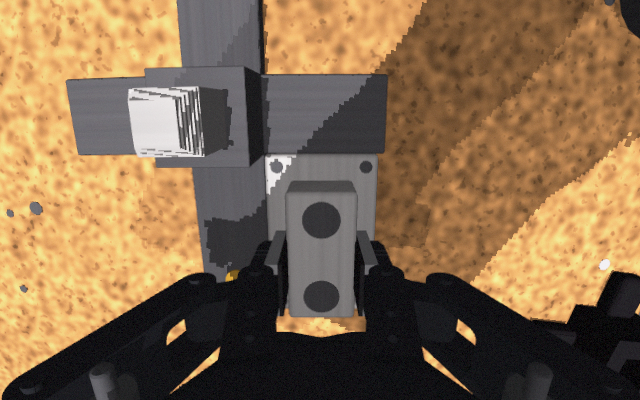

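play_rows([
  [0.2, 0.0015, 0, 0, 0, 0, 0],
  [0.2, 0.002, -0.001, 0.001, 0, 0, 0],
  [0.2, 0.002, -0.0015, 0.0015, 0, 0, 0],
  [0.5, 0.001, -0.0015, 0.0015, 0, 0, 0],
  [0.65, 0.001, -0.0015, 0.0015, 0, 0, 0],
  [0.65, 0, -0.0015, 0.0015, 0, 0, 0],
  [0.65, 0, -0.0015, 0.0015, 0, 0, 0],
])

```text
time: 9.65
eef_pos: [548.0, -189.1, 19.3]
orientation: [-124.7, 89.9, -25.1]
contact_force: [-0.4, -0.2, -0.2]
width: 55.1
```

```bash
python3 - <<'E'
from h import *
row([*fw(63,45),80],FA+90); print(wf(pose()[1]))
im=get_image("wrist"); cv2.imwrite("pics/p4.png",im[:,:,::-1])
E
```

```text
pos [ 548.  -189.1   19.3] jawyaw 99.57 F [-0.4 -0.2 -0.2] w 55.1 t 9.65 j6 -36.7
shift [-0.0607, -0.0021, 0.0009] turn [0.0002, -0.001, 0.0015]  |d|mm 60.8 deg 0.1
[61.00765025 44.07249574]
```

View pics/p4.png

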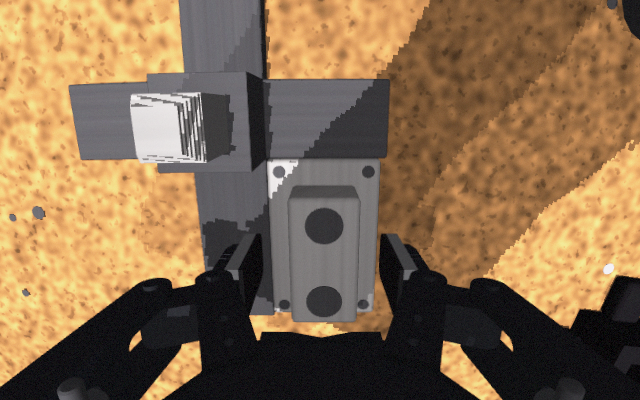

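play_rows([
  [0.65, -0.04, 0, 0, 0, 0, 0],
  [0.65, -0.08, 0, 0, 0, 0, 0],
  [0.65, -0.12, 0, 0.01, 0, 0, 0],
  [0.65, -0.16, 0, 0.03, 0, 0, 0],
  [0.65, -0.2, 0.02, 0.06, 0, 0, 0],
  [0.65, -0.2, 0.02, 0.06, 0, 0, 0],
])

```text
time: 10.2
eef_pos: [517.5, -131.6, 223.1]
orientation: [-119.2, 89.7, -19.6]
contact_force: [0.6, -0.5, 0.5]
width: 55.7
```

```bash
cat > chk.py <<'E'
from h import *
import look as L
def chk(tag):
    L.YAW0=np.radians(FA)
    s,p,r=pose()
    f=L.look("wrist","fence",FENCE,[FX,FY,np.radians(FA)],tag=tag+"f")
    c=L.look("wrist","casting_a",CAST,None,tag=tag)
    for _,q,res in c:
        for _,g,_ in f[:1]:
            d=q-g; a=g[2]
            print("rel fence", np.round([np.cos(a)*d[0]+np.sin(a)*d[1],-np.sin(a)*d[0]+np.cos(a)*d[1]],2),np.degrees(d[2]).round(2),"deg res",round(res,3))
E
python3 - <<'E'
from chk import *
row([567.5,239.5,90],106.8); chk("c1")
E
```

```text
pos [ 517.5 -131.6  223.1] jawyaw 99.62 F [ 0.6 -0.5  0.5] w 55.7 t 10.2 j6 -32.6
shift [0.1327, -0.1107, 0.3579] turn [-0.1253, -0.003, 0.0047]  |d|mm 397.5 deg 7.2
fence 0.7 [ 496.52 -242.74] 9.51 res 0.052 px 9720
fence 0.41 [1027.64 -200.92] -222.17 res 1.0 px 9174
casting_a 0.9 [ 547.24 -188.37] 9.48 res 0.06 px 3466
casting_a 0.69 [574.04 264.89] 17.03 res 0.039 px 3085
rel fence [59.   45.24] -0.02 deg res 0.06
rel fence [160.28 487.86] 7.52 deg res 0.039
```

View pics/c1.png

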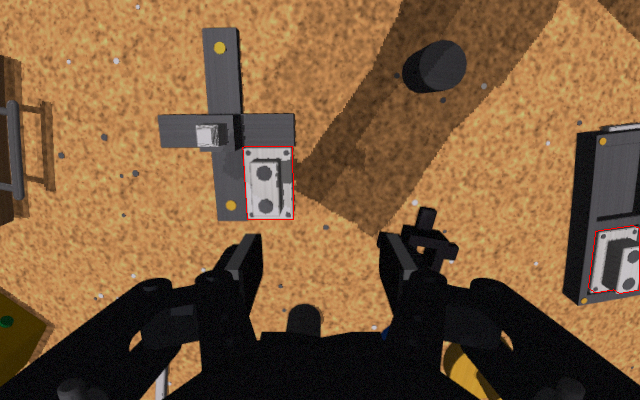

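play_rows([
  [0.65, 0.06, -0.11, 0.358, -0.125, 0, 0],
  [0.65, 0.06, -0.11, 0.358, -0.125, 0, 0],
  [0.65, 0.06, -0.11, 0.358, -0.125, 0, 0],
  [0.65, 0.06, -0.11, 0.358, -0.125, 0, 0],
  [0.65, 0.06, -0.11, 0.358, -0.125, 0, 0],
  [0.65, 0.06, -0.11, 0.358, -0.125, 0, 0],
  [0.65, 0.06, -0.11, 0.358, -0.125, 0, 0],
  [0.65, 0.06, -0.11, 0.358, -0.125, 0, 0],
])

```text
time: 11.07
eef_pos: [560.9, 194.9, 163.4]
orientation: [106.5, 89.9, -146.8]
contact_force: [-0.0, 0.1, 0.5]
width: 55.6
```

```bash
python3 - <<'E'
from h import *
row([567.5,239.5,90],106.8)
E
```

```text
pos [560.9 194.9 163.4] jawyaw 106.7 F [-0.   0.1  0.5] w 55.6 t 11.07 j6 -5.4
shift [0.0734, -0.0193, 0.0409] turn [-0.0018, -0.0005, -0.0017]  |d|mm 86.2 deg 0.1
```

play_rows([
  [0.65, 0.073, -0.019, 0.041, -0.002, 0, 0],
  [0.65, 0.073, -0.019, 0.041, -0.002, 0, 0],
  [0.65, 0.073, -0.019, 0.041, -0.002, 0, 0],
  [0.65, 0.073, -0.019, 0.041, -0.002, 0, 0],
])

```text
time: 11.4
eef_pos: [565.9, 238.1, 89.0]
orientation: [95.3, 89.7, -157.8]
contact_force: [0.4, -0.8, 0.7]
width: 55.5
```

```bash
python3 - <<'E'
from h import *
import look as L
row([567.5,239.5,40],106.8)
L.YAW0=np.radians(16.7)
L.look("wrist","casting_a",CAST,None,z=18,tag="g5")
E
```

```text
pos [565.9 238.1  89. ] jawyaw 106.92 F [ 0.4 -0.8  0.7] w 55.5 t 11.4 j6 -1.7
shift [0.049, -0.0022, 0.0009] turn [0.002, -0.0005, -0.0054]  |d|mm 49.1 deg 0.3
casting_a 0.95 [451.22 284.46] 16.53 res 0.029 px 11551
casting_a 0.68 [569.15 240.37] 16.49 res 0.027 px 9841
```

View pics/g5.png

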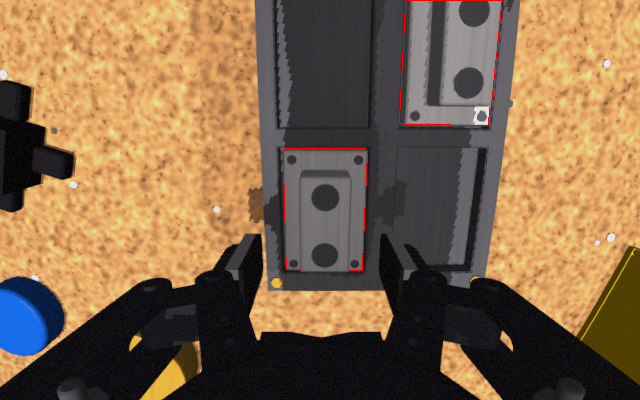

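play_rows([
  [0.65, 0.025, -0.003, 0.001, 0, 0, 0],
  [0.65, 0.049, -0.003, 0.001, 0, 0, 0],
  [0.65, 0.049, -0.003, 0.001, 0, 0, 0],
  [0.2, 0.049, -0.003, 0.001, 0, 0, 0],
  [0.2, 0.049, -0.003, 0.001, 0, 0, 0],
  [0.2, 0.049, -0.003, 0.001, 0, 0, 0],
  [0.2, 0.049, -0.003, 0.001, 0, 0, 0],
], newtons=60)

```text
time: 12.08
eef_pos: [571.2, 239.7, 46.2]
orientation: [-105.8, 89.8, 1.0]
contact_force: [-1.7, -2.3, 7.5]
width: 28.1
```

```bash
python3 - <<'E'
from h import *
row([*fw(72,-51),160],FA+90)
E
```

```text
pos [571.2 239.7  46.2] jawyaw 106.83 F [-1.7 -2.3  7.5] w 28.1 t 12.08 j6 -1.6
shift [-0.1138, 0.147, -0.4996] turn [0.127, -0.0009, 0.004]  |d|mm 533.1 deg 7.3
```

play_rows([
  [0.2, -0.03, 0, 0, 0, 0, 0],
  [0.2, -0.06, 0, 0, 0, 0, 0],
  [0.2, -0.113, 0, 0, 0, 0, 0],
  [0.2, -0.113, 0, 0, 0, 0, 0],
  [0.2, -0.113, 0, 0, 0, 0, 0],
])

```text
time: 12.5
eef_pos: [571.8, 240.3, 161.8]
orientation: [-95.5, 89.5, 11.4]
contact_force: [-0.1, -0.1, -3.1]
width: 28.8
```

```bash
python3 - <<'E'
from h import *
row([*fw(72,-51),160],FA+90)
im=get_image("wrist"); cv2.imwrite("pics/g6.png",im[:,:,::-1])
E
```

```text
pos [571.8 240.3 161.8] jawyaw 106.85 F [-0.1 -0.1 -3.1] w 28.8 t 12.5 j6 -1.6
shift [0.0009, 0.1484, -0.4998] turn [0.1272, -0.0003, 0.0084]  |d|mm 521.4 deg 7.3
```

View pics/g6.png

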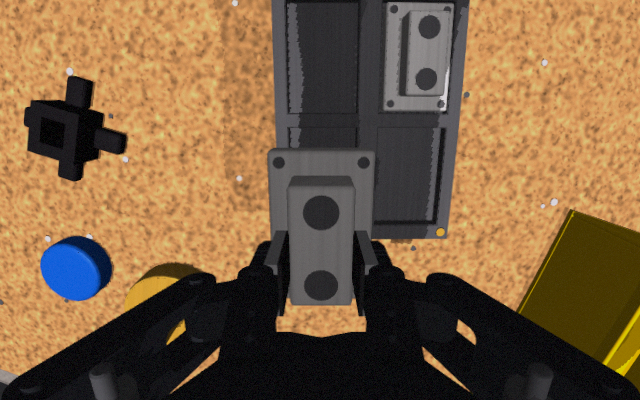

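play_rows([
  [0.2, 0, 0.148, -0.5, 0.127, 0, 0],
  [0.2, 0, 0.148, -0.5, 0.127, 0, 0],
  [0.2, 0, 0.148, -0.5, 0.127, 0, 0],
  [0.2, 0, 0.148, -0.5, 0.127, 0, 0],
  [0.2, 0, 0.148, -0.5, 0.127, 0, 0],
  [0.2, 0, 0.148, -0.5, 0.127, 0, 0],
  [0.2, 0, 0.148, -0.5, 0.127, 0, 0],
  [0.2, 0, 0.148, -0.5, 0.127, 0, 0],
])

```text
time: 13.22
eef_pos: [570.8, -95.2, 155.6]
orientation: [59.6, 89.9, 159.1]
contact_force: [2.4, 0.9, -2.8]
width: 28.4
```

```bash
python3 - <<'E'
from h import *
row([*fw(70,-51),130],FA+90)
s,p,r=pose(); im=get_image("wrist"); cal=get_calibration("wrist")
cv2.imwrite("pics/g7.png",im[:,:,::-1])
print(r.inv().apply(p2w(cal,[(321,248)],p[2]-27.5+38)[0]-p).round(1))
E
```

```text
pos [570.8 -95.2 155.6] jawyaw 99.58 F [ 2.4  0.9 -2.8] w 28.4 t 13.22 j6 -27.1
shift [0.0255, 0.029, -0.1839] turn [0.0003, 0.0005, -0.0009]  |d|mm 187.9 deg 0.1
[-10.5   5.   -6.7]
```

View pics/g7.png

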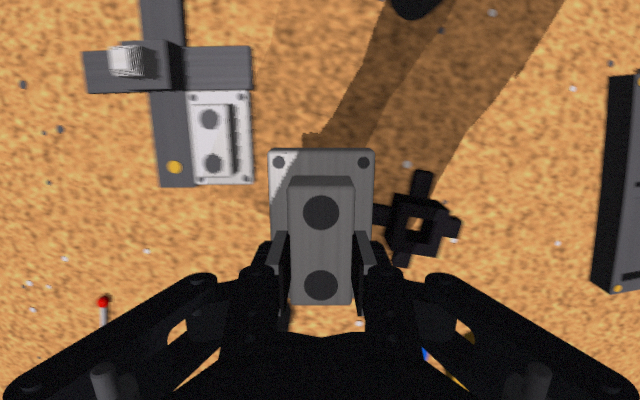

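play_rows([
  [0.2, 0.025, 0.029, -0.184, 0, 0, 0],
  [0.2, 0.025, 0.029, -0.184, 0, 0, 0],
  [0.2, 0.025, 0.029, -0.184, 0, 0, 0],
  [0.2, 0.025, 0.029, -0.184, 0, 0, 0],
  [0.2, 0.025, 0.029, -0.184, 0, 0, 0],
  [0.2, 0.025, 0.029, -0.184, 0, 0, 0],
])

```text
time: 13.77
eef_pos: [572.8, -283.7, 129.3]
orientation: [65.9, 89.9, 165.2]
contact_force: [-0.2, -0.2, -2.7]
width: 27.8
```

```bash
python3 - <<'E'
from h import *
row([*fw(71,-51),34],FA+90)
s,p,r=pose(); im=get_image("wrist"); cal=get_calibration("wrist")
cv2.imwrite("pics/g8.png",im[:,:,::-1])
E
```

```text
pos [ 572.8 -283.7  129.3] jawyaw 99.34 F [-0.2 -0.2 -2.7] w 27.8 t 13.77 j6 -43.0
shift [0.0953, -0.0014, 0.0023] turn [-0.0038, 0.0007, -0.0015]  |d|mm 95.3 deg 0.2
```

View pics/g8.png

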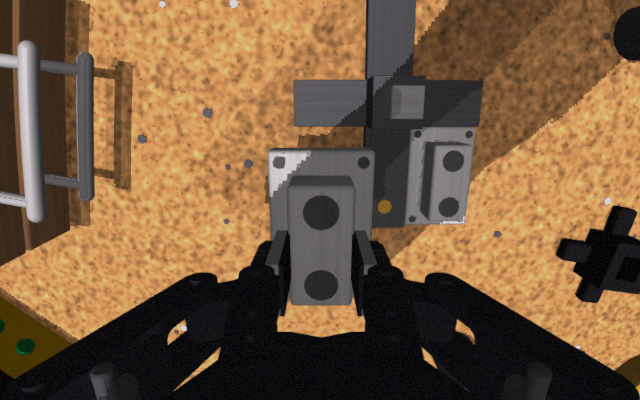

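play_rows([
  [0.2, 0.04, -0.001, 0.0, -0.004, 0, 0],
  [0.2, 0.08, -0.001, 0.0, -0.004, 0, 0],
  [0.2, 0.084, -0.001, 0.0, -0.004, 0, 0],
  [0.2, 0.084, -0.001, 0.0, -0.004, 0, 0],
])

```text
time: 14.15
eef_pos: [573.5, -277.6, 46.1]
orientation: [41.6, 89.7, 141.4]
contact_force: [1.0, -0.5, -3.0]
width: 28.0
```

```bash
python3 - <<'E'
from h import *
row([*fw(71,-51),30],FA+90); print(wf(pose()[1]))
s,p,r=pose(); im=get_image("wrist"); cal=get_calibration("wrist")
cv2.imwrite("pics/g9.png",im[:,:,::-1])
E
```

```text
pos [ 573.5 -277.6   46.1] jawyaw 99.85 F [ 1.  -0.5 -3. ] w 28.0 t 14.15 j6 -43.0
shift [0.0161, 0.0004, -0.0037] turn [0.0051, 0.0034, -0.0031]  |d|mm 16.5 deg 0.4
[ 71.40114023 -47.37149577]
```

View pics/g9.png

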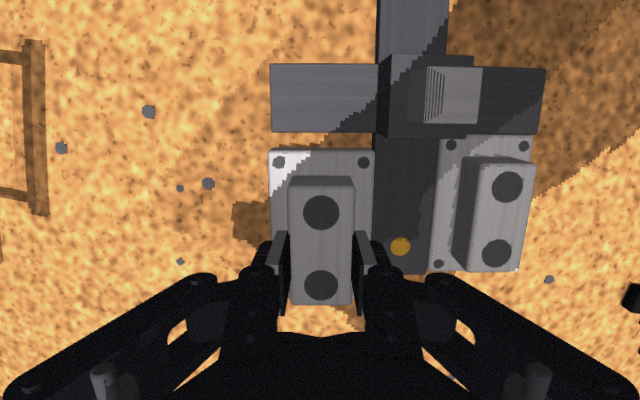

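play_rows([
  [0.2, 0, 0, -0.005, 0.005, 0, 0],
  [0.2, 0.008, 0, -0.005, 0.005, 0, 0],
  [0.2, 0.014, 0, -0.005, 0.005, 0, 0],
  [0.2, 0.016, 0, -0.005, 0.005, 0, 0],
  [0.2, 0.016, 0, -0.005, 0.005, 0, 0],
])

```text
time: 14.62
eef_pos: [575.8, -284.3, 31.7]
orientation: [-87.2, 90.0, 12.3]
contact_force: [0.0, 0.4, -3.0]
width: 28.2
```

```bash
python3 - <<'E'
from h import *
row([*fw(71,-51),28],FA+90); print(wf(pose()[1]))
E
```

```text
pos [ 575.8 -284.3   31.7] jawyaw 99.52 F [ 0.   0.4 -3. ] w 28.2 t 14.62 j6 -43.1
shift [0.0037, 0.0016, 0.0034] turn [-0.0007, 0.0, 0.0005]  |d|mm 5.3 deg 0.0
[ 72.55338561 -54.36778806]
```

play_rows([
  [0.2, 0.002, 0, 0, 0, 0, 0],
  [0.2, 0.004, 0, 0, 0, 0, 0],
  [0.2, 0.005, 0, 0, 0, 0, 0],
  [0.2, 0.005, 0, 0, 0, 0, 0],
])

```text
time: 14.95
eef_pos: [576.2, -284.5, 28.2]
orientation: [-125.5, 89.9, -25.9]
contact_force: [-4.2, 2.8, 11.6]
width: 28.1
```

```bash
python3 - <<'E'
from h import *
row([*fw(71,-51),28],FA+90); print(wf(pose()[1]))
E
```

```text
pos [ 576.2 -284.5   28.2] jawyaw 99.53 F [-4.2  2.8 11.6] w 28.1 t 14.95 j6 -43.1
shift [0.0002, 0.0019, 0.0037] turn [-0.0006, -0.0013, 0.0018]  |d|mm 4.2 deg 0.1
[ 72.92073771 -54.68489405]
```

play_rows([
  [0.2, -0.001, 0, 0.003, 0, 0, 0],
  [0.2, -0.001, 0, 0.006, 0, 0, 0],
  [0.2, -0.001, 0, 0.008, 0, 0, 0],
  [0.2, -0.001, 0, 0.01, 0, 0, 0],
  [0.2, -0.001, 0, 0.012, 0, 0, 0],
  [0.2, -0.001, 0, 0.012, 0, 0, 0],
])

```text
time: 15.45
eef_pos: [574.7, -274.3, 28.5]
orientation: [-165.5, 89.7, -66.0]
contact_force: [0.8, -11.0, -3.3]
width: 28.1
```

```bash
python3 - <<'E'
from h import *
row([*fw(71,-51),28],FA+90); print(wf(pose()[1]))
E
```

```text
pos [ 574.7 -274.3   28.5] jawyaw 99.51 F [  0.8 -11.   -3.3] w 28.1 t 15.45 j6 -42.3
shift [0.0005, 0.0021, -0.0067] turn [-0.001, -0.0047, 0.0012]  |d|mm 7.0 deg 0.3
[ 73.12125826 -44.34821081]
```

play_rows([
  [0.2, 0.0003, 0.003, 0.001, 0, 0, 0],
  [0.2, 0.0003, 0.005, 0.001, 0, 0, 0],
  [0.2, 0.0003, 0.007, 0.001, 0, 0, 0],
  [0.2, 0.0003, 0.009, 0.001, 0, 0, 0],
  [0.2, 0.0003, 0.0105, 0.001, 0, 0, 0],
  [0.2, 0.0003, 0.0105, 0.001, 0, 0, 0],
])

```text
time: 15.95
eef_pos: [565.7, -275.8, 28.9]
orientation: [-141.7, 89.6, -42.2]
contact_force: [6.6, -12.1, -1.6]
width: 28.5
```

```bash
python3 - <<'E'
from h import *
row([*fw(71,-51),28],FA+90); print(wf(pose()[1]))
im=get_image("wrist"); cv2.imwrite("pics/q1.png",im[:,:,::-1])
E
```

```text
pos [ 565.7 -275.8   28.9] jawyaw 99.5 F [  6.6 -12.1  -1.6] w 28.5 t 15.95 j6 -42.9
shift [0.001, -0.007, -0.0066] turn [-0.0011, -0.0059, 0.0047]  |d|mm 9.7 deg 0.4
[ 64.03095762 -44.36569253]
```

View pics/q1.png

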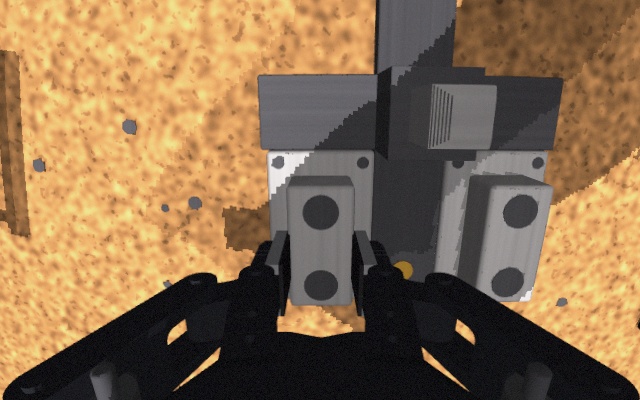

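play_rows([
  [0.2, 0.0005, 0.0015, 0, 0, 0, 0],
  [0.2, 0.0005, 0.002, 0, 0, 0, 0],
  [0.2, 0.0005, 0.002, 0, 0, 0, 0],
])

```text
time: 16.25
eef_pos: [565.3, -275.8, 28.9]
orientation: [-126.9, 89.4, -27.4]
contact_force: [15.6, -7.7, 0.5]
width: 28.1
```

```bash
python3 - <<'E'
from h import *
row([*fw(71,-51),28],FA+90); print(wf(pose()[1]))
E
```

```text
pos [ 565.3 -275.8   28.9] jawyaw 99.54 F [15.6 -7.7  0.5] w 28.1 t 16.25 j6 -43.0
shift [0.001, -0.0073, -0.0067] turn [-0.0003, -0.0059, 0.0078]  |d|mm 10.0 deg 0.6
[ 63.65812287 -44.32611246]
```

play_rows([
  [0.2, 0.0015, 0, 0, 0, 0, 0],
  [0.2, 0.002, -0.001, 0, 0, 0, 0],
  [0.2, 0.002, -0.001, 0, 0, 0, 0],
  [0.5, 0.001, -0.001, 0, 0, 0, 0],
  [0.65, 0, -0.001, 0, 0, 0, 0],
  [0.65, 0, -0.001, 0, 0, 0, 0],
  [0.65, -0.01, -0.001, 0, 0, 0, 0],
])

```text
time: 16.83
eef_pos: [561.4, -272.7, 35.8]
orientation: [35.1, 89.9, 134.6]
contact_force: [0.1, 0.1, -0.6]
width: 55.4
```

```bash
python3 - <<'E'
from h import *
row([*fw(62,-25),200],FA+90); print(wf(pose()[1]))
im=get_image("wrist"); cv2.imwrite("pics/q2.png",im[:,:,::-1])
E
```

```text
pos [ 561.4 -272.7   35.8] jawyaw 99.53 F [ 0.1  0.1 -0.6] w 55.4 t 16.83 j6 -42.9
shift [-0.1642, -0.0014, 0.0159] turn [-0.0006, 0.002, -0.0014]  |d|mm 164.9 deg 0.1
[ 60.33114814 -40.53633135]
```

View pics/q2.png

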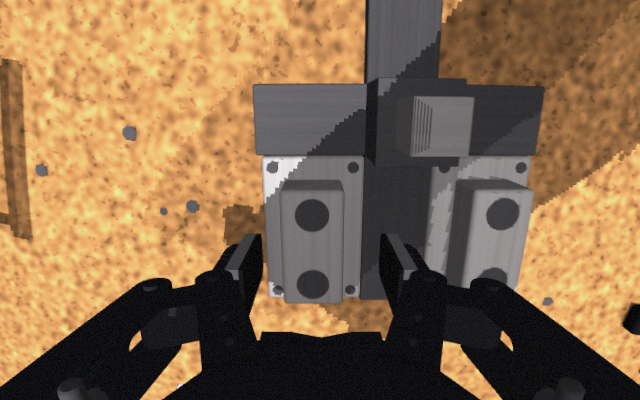

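Flush in both directions. Rise and check, then fetch the third.

play_rows([
  [0.65, -0.04, 0, 0, 0, 0, 0],
  [0.65, -0.08, 0, 0.005, 0, 0, 0],
  [0.65, -0.12, 0, 0.01, 0, 0, 0],
  [0.65, -0.164, 0, 0.016, 0, 0, 0],
  [0.65, -0.164, 0, 0.016, 0, 0, 0],
  [0.65, -0.164, 0, 0.016, 0, 0, 0],
])

```text
time: 17.38
eef_pos: [560.7, -257.9, 204.3]
orientation: [-127.7, 89.7, -28.1]
contact_force: [-0.5, 0.4, -0.3]
width: 55.4
```

```bash
python3 - <<'E'
from chk import *
row([450.5,284,160],106.6); chk("c2")
E
```

```text
pos [ 560.7 -257.9  204.3] jawyaw 99.55 F [-0.5  0.4 -0.3] w 55.4 t 17.38 j6 -41.8
shift [0.0422, 0.0189, 0.5528] turn [-0.1231, -0.0039, 0.0045]  |d|mm 554.8 deg 7.1
fence 0.72 [ 494.99 -242.29] 9.61 res 0.022 px 11573
casting_a 0.91 [ 562.56 -276.43] 9.34 res 0.025 px 4091
casting_a 0.9 [ 547.66 -187.55] 10.15 res 0.062 px 3988
rel fence [ 60.91 -44.94] -0.27 deg res 0.025
rel fence [61.07 45.18] 0.54 deg res 0.062
```

View pics/c2.png

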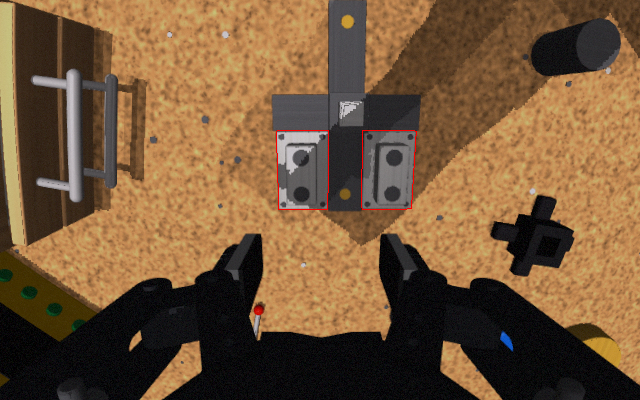

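play_rows([
  [0.65, 0, 0.019, 0.553, -0.123, 0, 0],
  [0.65, 0, 0.019, 0.553, -0.123, 0, 0],
  [0.65, 0, 0.019, 0.553, -0.123, 0, 0],
  [0.65, 0, 0.019, 0.553, -0.123, 0, 0],
  [0.65, 0, 0.019, 0.553, -0.123, 0, 0],
  [0.65, 0, 0.019, 0.553, -0.123, 0, 0],
  [0.65, 0, 0.019, 0.553, -0.123, 0, 0],
  [0.65, 0, 0.019, 0.553, -0.123, 0, 0],
])

```text
time: 18.25
eef_pos: [491.9, 70.6, 200.1]
orientation: [89.1, 90.0, -164.4]
contact_force: [0.9, 0.4, 0.6]
width: 55.4
```

```bash
python3 - <<'E'
from h import *
row([451.5,284.5,90],106.6)
E
```

```text
pos [491.9  70.6 200.1] jawyaw 106.54 F [0.9 0.4 0.6] w 55.4 t 18.25 j6 -17.8
shift [0.11, -0.0222, 0.2165] turn [-0.001, 0.0, -0.0008]  |d|mm 243.9 deg 0.1
```

play_rows([
  [0.65, 0.11, -0.022, 0.216, -0.001, 0, 0],
  [0.65, 0.11, -0.022, 0.216, -0.001, 0, 0],
  [0.65, 0.11, -0.022, 0.216, -0.001, 0, 0],
  [0.65, 0.11, -0.022, 0.216, -0.001, 0, 0],
  [0.65, 0.11, -0.022, 0.216, -0.001, 0, 0],
  [0.65, 0.11, -0.022, 0.216, -0.001, 0, 0],
  [0.65, 0.11, -0.022, 0.216, -0.001, 0, 0],
  [0.65, 0.11, -0.022, 0.216, -0.001, 0, 0],
])

```text
time: 18.92
eef_pos: [451.3, 282.9, 89.1]
orientation: [111.0, 89.8, -142.2]
contact_force: [0.4, -0.3, 0.5]
width: 55.5
```

```bash
python3 - <<'E'
from h import *
import look as L
L.YAW0=np.radians(16.7)
L.look("wrist","casting_a",CAST,None,z=18,tag="g10")
row([451,284.2,38],106.6)
E
```

```text
casting_a 0.76 [451.76 283.82] 16.91 res 0.028 px 10013
pos [452.7 281.7  90.6] jawyaw 106.62 F [ 0.2 -0.4  0.2] w 55.1 t 19.02 j6 6.5
shift [0.0526, 0.0009, 0.003] turn [0.0004, -0.0009, -0.0001]  |d|mm 52.7 deg 0.1
```

View pics/g10.png

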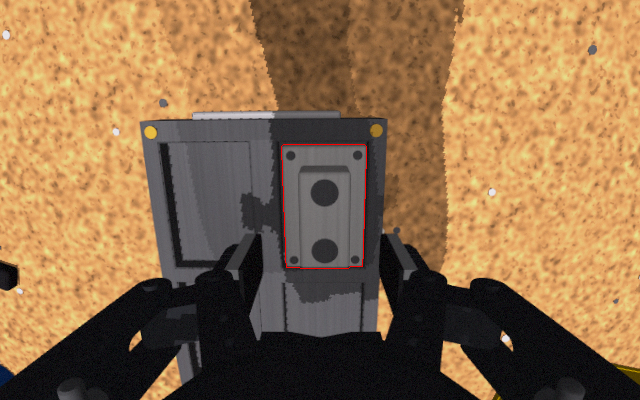

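play_rows([
  [0.65, 0.025, 0, 0.0015, 0, 0, 0],
  [0.65, 0.05, 0, 0.0015, 0, 0, 0],
  [0.65, 0.05, 0, 0.0015, 0, 0, 0],
  [0.2, 0.05, 0, 0.0015, 0, 0, 0],
  [0.2, 0.05, 0, 0.0015, 0, 0, 0],
  [0.2, 0.05, 0, 0.0015, 0, 0, 0],
  [0.2, 0.05, 0, 0.0015, 0, 0, 0],
], newtons=60)

```text
time: 19.6
eef_pos: [453.5, 283.5, 42.7]
orientation: [-104.1, 89.8, 2.5]
contact_force: [-0.6, -3.0, 8.3]
width: 28.4
```

play_rows([
  [0.2, -0.03, 0, 0, 0, 0, 0],
  [0.2, -0.06, 0, 0, 0, 0, 0],
  [0.2, -0.115, 0, 0, 0, 0, 0],
  [0.2, -0.115, 0, 0, 0, 0, 0],
  [0.2, -0.115, 0, 0, 0, 0, 0],
])

```text
time: 20.02
eef_pos: [454.3, 284.4, 160.6]
orientation: [-88.2, 89.5, 18.4]
contact_force: [0.4, 0.5, -2.3]
width: 28.4
```

```bash
python3 - <<'E'
from h import *
row([*fw(-61,53),160],FA+90)
im=get_image("wrist"); cv2.imwrite("pics/g11.png",im[:,:,::-1])
E
```

```text
pos [454.3 284.4 160.6] jawyaw 106.62 F [ 0.4  0.5 -2.3] w 28.4 t 20.02 j6 6.7
shift [-0.0009, 0.1655, -0.4567] turn [0.1232, 0.0007, 0.008]  |d|mm 485.7 deg 7.1
```

View pics/g11.png

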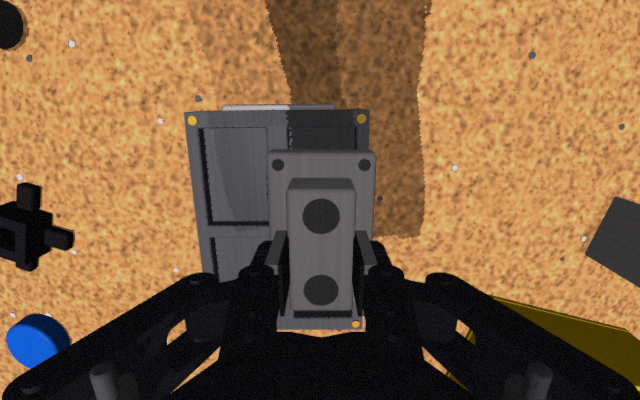

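play_rows([
  [0.2, 0, 0.165, -0.457, 0.123, 0, 0.004],
  [0.2, 0, 0.165, -0.457, 0.123, 0, 0.004],
  [0.2, 0, 0.165, -0.457, 0.123, 0, 0.004],
  [0.2, 0, 0.165, -0.457, 0.123, 0, 0.004],
  [0.2, 0, 0.165, -0.457, 0.123, 0, 0.004],
  [0.2, 0, 0.165, -0.457, 0.123, 0, 0.004],
  [0.2, 0, 0.165, -0.457, 0.123, 0, 0.004],
  [0.2, 0, 0.165, -0.457, 0.123, 0, 0.004],
])

```text
time: 20.73
eef_pos: [432.3, -50.8, 155.2]
orientation: [90.7, 89.8, -169.7]
contact_force: [1.4, -0.0, -2.8]
width: 28.5
```

```bash
python3 - <<'E'
from h import *
row([*fw(-62,51),120],FA+90)
E
```

```text
pos [432.3 -50.8 155.2] jawyaw 99.58 F [ 1.4 -0.  -2.8] w 28.5 t 20.73 j6 -27.0
shift [0.0353, 0.0318, -0.1486] turn [0.0004, -0.0001, -0.0042]  |d|mm 156.0 deg 0.2
```

play_rows([
  [0.2, 0, 0.032, -0.148, 0, 0, 0],
  [0.2, 0, 0.032, -0.148, 0, 0, 0],
  [0.2, 0, 0.032, -0.148, 0, 0, 0],
  [0.2, 0.035, 0.032, -0.148, 0, 0, 0],
  [0.2, 0.075, 0.032, -0.148, 0, 0, 0],
  [0.2, 0.1, 0.032, -0.148, 0, 0, 0],
  [0.2, 0.1, 0.032, -0.148, 0, 0, 0],
  [0.2, 0.1, 0.032, -0.148, 0, 0, 0],
])

```text
time: 21.4
eef_pos: [425.2, -199.8, 55.4]
orientation: [70.8, 89.7, 170.3]
contact_force: [0.2, 0.7, -1.6]
width: 28.3
```

```bash
python3 - <<'E'
from h import *
row([*fw(-62,51),30],FA+90); print(wf(pose()[1]))
im=get_image("wrist"); cv2.imwrite("pics/g12.png",im[:,:,::-1])
print(wf(pose()[1]))
E
```

```text
pos [ 425.2 -199.8   55.4] jawyaw 99.57 F [ 0.2  0.7 -1.6] w 28.3 t 21.4 j6 -44.6
shift [0.0254, 0.0, -0.003] turn [0.0001, 0.002, -0.0056]  |d|mm 25.6 deg 0.3
[-61.84779005  53.96087831]
[-60.8535713   53.25860053]
```

View pics/g12.png

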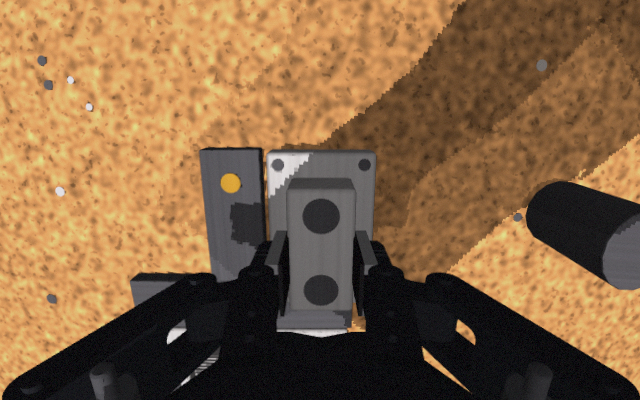

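play_rows([
  [0.2, 0.01, 0.002, 0, 0, 0, -0.004],
  [0.2, 0.02, 0.002, 0, 0, 0, -0.004],
  [0.2, 0.025, 0.002, 0, 0, 0, -0.004],
  [0.2, 0.029, 0.002, 0, 0, 0, -0.004],
  [0.2, 0.029, 0.002, 0, 0, 0, -0.004],
])

```text
time: 21.87
eef_pos: [424.8, -200.9, 27.7]
orientation: [-128.6, 89.9, -28.9]
contact_force: [-0.0, 0.7, -2.9]
width: 28.3
```

```bash
python3 - <<'E'
from h import *
row([*fw(-62,51),30],FA+90); print(wf(pose()[1]))
im=get_image("wrist"); cv2.imwrite("pics/g13.png",im[:,:,::-1])
E
```

```text
pos [ 424.8 -200.9   27.7] jawyaw 99.61 F [-0.   0.7 -2.9] w 28.3 t 21.87 j6 -44.9
shift [-0.0023, -0.0005, -0.002] turn [0.0009, -0.0012, 0.0015]  |d|mm 3.0 deg 0.1
[-62.49294237  52.96438879]
```

View pics/g13.png

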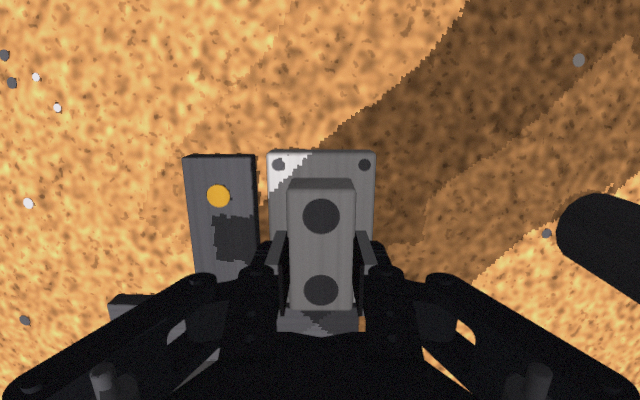

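Lower to contact, then push toward the x bar.

play_rows([
  [0.2, 0.002, 0, 0, 0, 0, 0],
  [0.2, 0.004, 0, 0, 0, 0, 0],
  [0.2, 0.004, 0, -0.003, 0, 0, 0],
  [0.2, 0.004, 0, -0.006, 0, 0, 0],
  [0.2, 0.004, 0, -0.008, 0, 0, 0],
  [0.2, 0.004, 0, -0.009, 0, 0, 0],
  [0.2, 0.004, 0, -0.009, 0, 0, 0],
])

```text
time: 22.5
eef_pos: [426.4, -208.6, 24.6]
orientation: [-73.0, 89.8, 26.7]
contact_force: [-2.0, 13.9, 29.4]
width: 28.2
```

```bash
python3 - <<'E'
from h import *
row([*fw(-62,51),30],FA+90); print(wf(pose()[1]))
E
```

```text
pos [ 426.4 -208.6   24.6] jawyaw 99.62 F [-2.  13.9 29.4] w 28.2 t 22.5 j6 -45.7
shift [-0.0054, -0.0002, 0.006] turn [0.0011, 0.0011, 0.0036]  |d|mm 8.0 deg 0.2
[-62.16455053  45.04263581]
```

play_rows([
  [0.2, -0.0015, 0, -0.001, 0, 0, 0],
  [0.2, -0.0015, 0, -0.002, 0, 0, 0],
  [0.2, -0.0015, 0, -0.002, 0, 0, 0],
])

```text
time: 22.75
eef_pos: [425.9, -209.0, 24.9]
orientation: [-28.5, 89.7, 71.2]
contact_force: [0.4, 19.2, 8.9]
width: 28.2
```

```bash
python3 - <<'E'
from h import *
row([*fw(-62,51),30],FA+90); print(wf(pose()[1]))
E
```

```text
pos [ 425.9 -209.    24.9] jawyaw 99.67 F [ 0.4 19.2  8.9] w 28.2 t 22.75 j6 -45.8
shift [-0.0051, -0.0007, 0.0063] turn [0.0019, 0.0049, 0.0027]  |d|mm 8.1 deg 0.3
[-62.69015561  44.76527617]
```

play_rows([
  [0.2, -0.0005, -0.003, 0, 0, 0, 0],
  [0.2, -0.0005, -0.005, 0, 0, 0, 0],
  [0.2, -0.0005, -0.007, 0, 0, 0, 0],
  [0.2, -0.0005, -0.009, 0, 0, 0, 0],
  [0.2, -0.0005, -0.009, 0, 0, 0, 0],
])

```text
time: 23.17
eef_pos: [432.0, -207.8, 24.8]
orientation: [47.4, 89.7, 147.0]
contact_force: [-16.3, 10.4, 11.9]
width: 28.3
```

```bash
python3 - <<'E'
from h import *
row([*fw(-62,51),30],FA+90); print(wf(pose()[1]))
E
```

```text
pos [ 432.  -207.8   24.8] jawyaw 99.61 F [-16.3  10.4  11.9] w 28.3 t 23.17 j6 -45.0
shift [-0.0051, 0.0055, 0.0061] turn [0.0009, 0.0039, -0.0042]  |d|mm 9.7 deg 0.3
[-56.55293127  44.90196103]
```

play_rows([
  [0.2, 0, -0.001, -0.001, 0, 0, 0],
  [0.2, 0, -0.002, -0.001, 0, 0, 0],
  [0.2, 0, -0.002, -0.001, 0, 0, 0],
])

```text
time: 23.42
eef_pos: [432.0, -207.8, 24.7]
orientation: [56.5, 89.5, 156.1]
contact_force: [-28.5, 11.8, 25.0]
width: 28.3
```

```bash
python3 - <<'E'
from h import *
row([*fw(-62,51),30],FA+90); print(wf(pose()[1]))
E
```

```text
pos [ 432.  -207.8   24.7] jawyaw 99.6 F [-28.5  11.8  25. ] w 28.3 t 23.42 j6 -45.0
shift [-0.0052, 0.0055, 0.0061] turn [0.0007, 0.0051, -0.0077]  |d|mm 9.7 deg 0.5
[-56.50951794  44.90249124]
```

Firm stop. Ease off and release.

play_rows([
  [0.2, 0, 0.002, 0, 0, 0, 0],
  [0.2, 0, 0.003, 0.0005, 0, 0, 0],
  [0.2, 0, 0.003, 0.0005, 0, 0, 0],
  [0.5, 0, 0.003, 0.0005, 0, 0, 0],
  [0.65, -0.002, 0.003, 0.0005, 0, 0, 0],
  [0.65, -0.003, 0.003, 0.0005, 0, 0, 0],
  [0.65, -0.015, 0.003, 0.0005, 0, 0, 0],
])

```text
time: 24.0
eef_pos: [433.9, -210.8, 39.6]
orientation: [-30.3, 90.0, 69.2]
contact_force: [-0.0, 0.6, -0.7]
width: 55.8
```

play_rows([
  [0.65, -0.04, 0, 0, 0, 0, 0],
  [0.65, -0.08, 0, 0, 0, 0, 0],
  [0.65, -0.12, -0.02, 0, 0, 0, 0],
  [0.65, -0.16, -0.05, -0.02, 0, 0, 0],
  [0.65, -0.18, -0.08, -0.04, 0, 0, 0],
  [0.65, -0.18, -0.08, -0.04, 0, 0, 0],
  [0.65, -0.18, -0.08, -0.04, 0, 0, 0],
])

```text
time: 24.58
eef_pos: [522.5, -238.6, 222.4]
orientation: [-131.1, 89.7, -31.5]
contact_force: [-0.1, -0.1, -0.1]
width: 55.5
```

```bash
python3 - <<'E'
from chk import *
row([600,-20,200],99); chk("c3")
im=get_image("top"); cv2.imwrite("pics/t3.png",im[:,:,::-1])
E
```

```text
pos [ 522.5 -238.6  222.4] jawyaw 99.59 F [-0.1 -0.1 -0.1] w 55.5 t 24.58 j6 -42.3
shift [0.0221, -0.1127, 0.2027] turn [0.0103, -0.0039, 0.0045]  |d|mm 233.0 deg 0.7
fence 0.6 [ 493.83 -241.57] 9.65 res 0.034 px 9909
casting_a 0.92 [ 429.46 -207.65] 9.66 res 0.037 px 4216
casting_a 0.75 [ 563.73 -276.35] 10.29 res 0.066 px 3329
casting_a 0.63 [ 549.82 -187.16] 9.58 res 0.071 px 3285
rel fence [-57.78  44.22] 0.01 deg res 0.037
rel fence [ 63.08 -46.01] 0.64 deg res 0.066
rel fence [64.31 44.26] -0.06 deg res 0.071
```

View pics/c3.png

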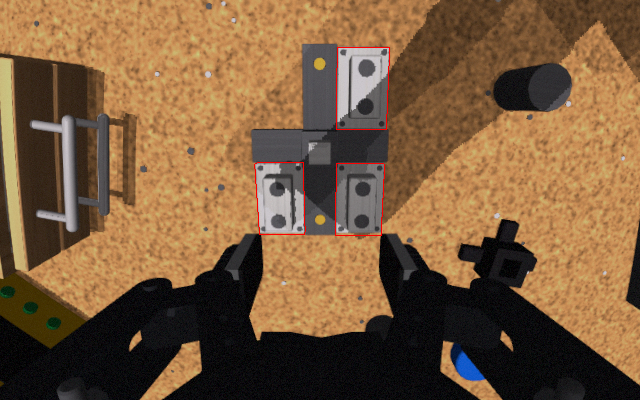

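View pics/t3.png

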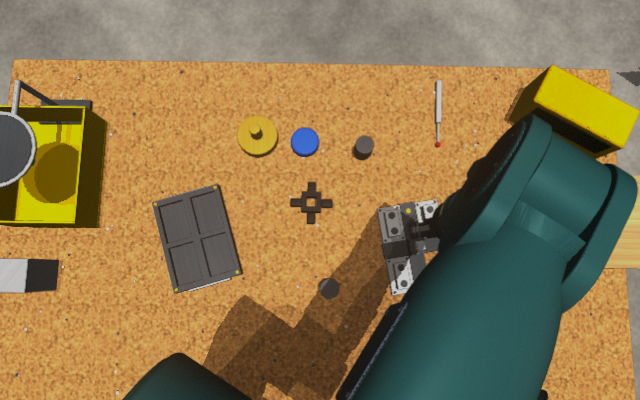

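```bash
python3 - <<'E'
from h import *
im=get_image("wrist"); cv2.imwrite("pics/c4.png",cv2.resize(im[35:245,240:400,::-1],None,fx=3.7,fy=2.8,interpolation=cv2.INTER_CUBIC))
E
```

```text
(no output)
```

View pics/c4.png

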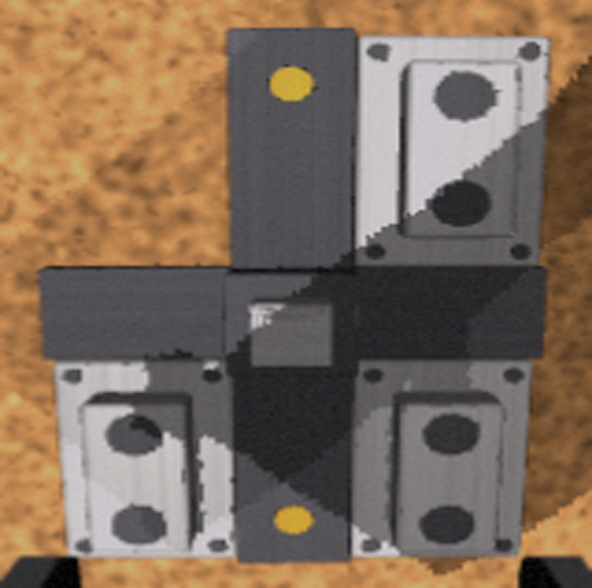

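```bash
python3 - <<'E'
from h import *
row([625,-8,220],99.6)
E
```

```text
pos [ 518.5 -236.4  219.9] jawyaw 99.57 F [-0.3 -1.  -0.4] w 55.6 t 24.88 j6 -42.3
shift [-0.0001, -0.143, 0.2075] turn [-0.0005, 0.0001, 0.0001]  |d|mm 252.0 deg 0.0
```

play_rows([
  [0.85, 0, -0.143, 0.207, 0, 0, 0],
  [0.85, 0, -0.143, 0.207, 0, 0, 0],
  [0.85, 0, -0.143, 0.207, 0, 0, 0],
  [0.85, 0, -0.143, 0.207, 0, 0, 0],
  [0.85, 0, -0.143, 0.207, 0, 0, 0],
  [0.85, 0, -0.143, 0.207, 0, 0, 0],
  [0.85, 0, -0.143, 0.207, 0, 0, 0],
  [0.85, 0, -0.143, 0.207, 0, 0, 0],
])

```text
time: 25.55
eef_pos: [625.9, -6.9, 219.8]
orientation: [-165.5, 90.0, -65.7]
contact_force: [-0.4, -0.1, -1.5]
width: 72.6
```

```bash
python3 - <<'E'
from h import *
import look as L
row([600,-8,90],99)
for d in place_of("wrist","handle")[:2]: print(d["score"],d["position"],p2w(get_calibration("wrist"),d["position"],0))
for a in (-20,10): L.look("wrist","handle",HANDLE,[598,-8,np.radians(a)],tag="h1")
E
```

```text
pos [625.9  -6.9 219.8] jawyaw 99.77 F [-0.4 -0.1 -1.5] w 72.6 t 25.55 j6 -17.8
shift [0.1298, 0.0258, 0.0034] turn [0.0134, -0.0004, 0.0001]  |d|mm 132.3 deg 0.8
0.95 [491.8, 257.8] [[706.30142049 225.76555877   0.        ]]
handle 0.88 [596.78  -0.62] -0.85 res 0.151 px 3378
handle 0.58 [5.9713e+02 2.0000e-02] -0.78 res 0.178 px 3281
handle 0.29 [1123.33   69.33] -133.24 res 1.0 px 1556
```

View pics/h1.png

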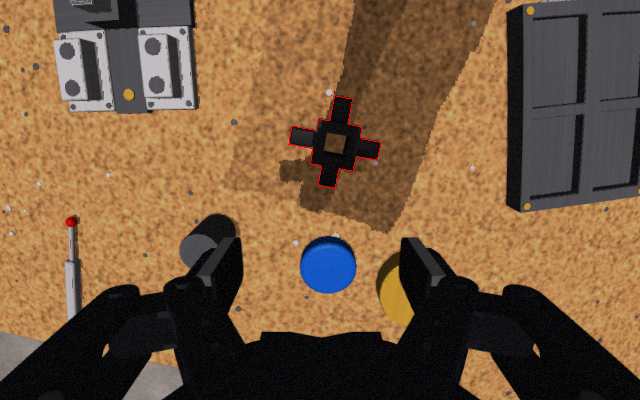

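```bash
python3 - <<'E'
from h import *
row([598,-0.5,75],89.2)
E
```

```text
pos [625.6 -10.2 220.6] jawyaw 99.48 F [ 0.1 -1.   0.3] w 72.5 t 25.8 j6 -17.9
shift [0.1455, 0.0257, 0.0143] turn [0.1795, -0.0007, 0.001]  |d|mm 148.5 deg 10.3
```

play_rows([
  [0.85, 0.145, 0.026, 0.014, 0.18, 0, 0],
  [0.85, 0.145, 0.026, 0.014, 0.18, 0, 0],
  [0.85, 0.145, 0.026, 0.014, 0.18, 0, 0],
  [0.85, 0.145, 0.026, 0.014, 0.18, 0, 0],
  [0.85, 0.145, 0.026, 0.014, 0.18, 0, 0],
  [0.85, 0.145, 0.026, 0.014, 0.18, 0, 0],
  [0.85, 0.145, 0.026, 0.014, 0.18, 0, 0],
])

```text
time: 26.38
eef_pos: [599.6, -0.4, 77.4]
orientation: [-103.1, 89.8, -13.9]
contact_force: [-0.2, -0.3, 0.9]
width: 72.6
```

```bash
python3 - <<'E'
from h import *
import look as L
row([598,-0.5,75],89.2)
L.look("wrist","handle",HANDLE,[597,-2,np.radians(-1)],tag="h2")
row([598,-0.5,75],89.2)
E
```

```text
pos [ 5.996e+02 -4.000e-01  7.740e+01] jawyaw 89.22 F [-0.2 -0.3  0.9] w 72.6 t 26.38 j6 -7.0
shift [0.0023, 0.0016, -0.0001] turn [0.0003, -0.0009, 0.0038]  |d|mm 2.8 deg 0.2
handle 0.74 [5.9678e+02 3.9000e-01] -0.9 res 0.106 px 9478
pos [ 5.998e+02 -2.000e-01  7.740e+01] jawyaw 89.24 F [ 0.5  0.1 -0.1] w 72.5 t 26.48 j6 -7.0
shift [0.0024, 0.0018, -0.0004] turn [0.0007, -0.0009, 0.0045]  |d|mm 3.1 deg 0.3
```

View pics/h2.png

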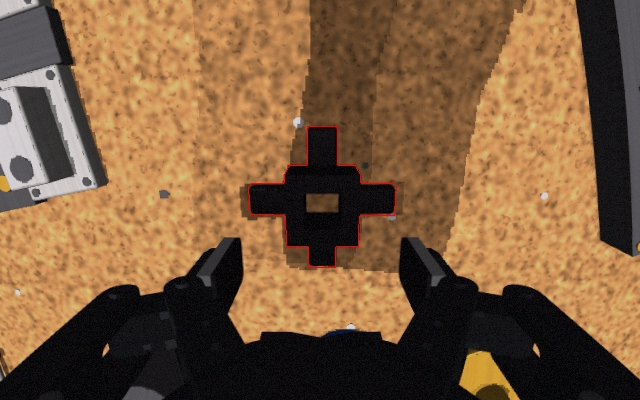

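play_rows([
  [0.85, 0.03, 0.003, 0, 0, 0, 0.004],
  [0.85, 0.059, 0.003, 0, 0, 0, 0.004],
  [0.85, 0.059, 0.003, 0, 0, 0, 0.004],
  [0.4, 0.059, 0.003, 0, 0, 0, 0.004],
  [0.4, 0.059, 0.003, 0, 0, 0, 0.004],
  [0.4, 0.059, 0.003, 0, 0, 0, 0.004],
  [0.4, 0.059, 0.003, 0, 0, 0, 0.004],
], newtons=60)

```text
time: 27.07
eef_pos: [596.8, 0.2, 18.8]
orientation: [-150.5, 89.9, -61.2]
contact_force: [-1.8, -0.1, 7.5]
width: 44.3
```

```bash
python3 - <<'E'
from h import *
row([598,-0.5,150],89.2)
im=get_image("wrist"); cv2.imwrite("pics/h3.png",im[:,:,::-1])
E
```

```text
pos [5.968e+02 2.000e-01 1.880e+01] jawyaw 89.27 F [-1.8 -0.1  7.5] w 44.3 t 27.07 j6 -7.0
shift [-0.1312, -0.0013, -0.0008] turn [0.0012, -0.001, 0.0006]  |d|mm 131.3 deg 0.1
```

View pics/h3.png

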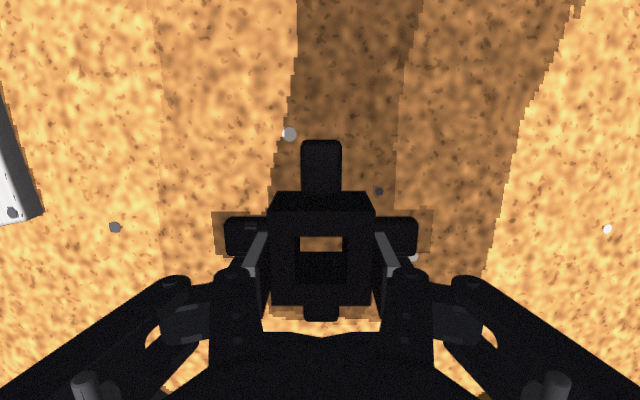

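play_rows([
  [0.4, -0.03, 0, 0, 0, 0, 0],
  [0.4, -0.07, 0, 0, 0, 0, 0],
  [0.4, -0.14, 0, 0, 0, 0, 0],
  [0.4, -0.14, 0, 0, 0, 0, 0],
  [0.4, -0.14, 0, 0, 0, 0, 0],
  [0.4, -0.14, 0, 0, 0, 0, 0],
])

```text
time: 27.62
eef_pos: [597.0, 0.3, 159.3]
orientation: [-117.1, 89.9, -27.9]
contact_force: [-0.4, -0.2, -3.2]
width: 44.1
```

```bash
python3 - <<'E'
from h import *
row([*fw(60,60),160],FA+90)
im=get_image("wrist"); cv2.imwrite("pics/h4.png",im[:,:,::-1])
E
```

```text
pos [5.970e+02 3.000e-01 1.593e+02] jawyaw 89.27 F [-0.4 -0.2 -3.2] w 44.1 t 27.62 j6 -7.0
shift [-0.0006, 0.0504, -0.1746] turn [-0.1796, -0.0013, 0.0021]  |d|mm 181.7 deg 10.3
```

View pics/h4.png

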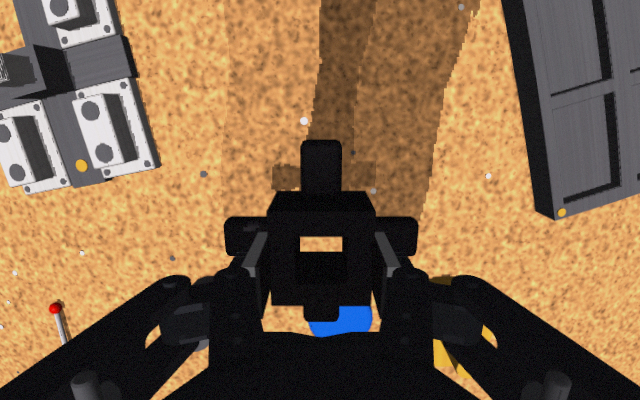

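```bash
python3 - <<'E'
from h import *
im=get_image("wrist"); c=im[180:330,220:430,::-1].astype(float); c=np.clip((c)*4,0,255).astype(np.uint8)
cv2.imwrite("pics/h5.png",cv2.resize(c,None,fx=3.5,fy=3.5,interpolation=cv2.INTER_CUBIC))
s,p,r=pose(); cal=get_calibration("wrist")
# predict pixels of hub top corners & bore for handle at tool offset (ty,tz)
for ty in (-3,0,3):
  pts=[]
  for h in (23,11.5):
    for sx in(-1,1):
      for sz in (-1,1): pts.append(p+r.apply([-15.2,ty+sx*h,sz*h]))
  print(ty,w2p(cal,np.array(pts)).round(0).tolist())
E
```

```text
-3 [[271.0, 312.0], [370.0, 312.0], [266.0, 219.0], [375.0, 219.0], [296.0, 290.0], [346.0, 290.0], [294.0, 244.0], [347.0, 244.0]]
0 [[271.0, 306.0], [371.0, 306.0], [266.0, 212.0], [376.0, 212.0], [295.0, 285.0], [346.0, 285.0], [294.0, 237.0], [348.0, 237.0]]
3 [[271.0, 301.0], [371.0, 301.0], [266.0, 205.0], [376.0, 205.0], [295.0, 279.0], [347.0, 279.0], [294.0, 231.0], [348.0, 231.0]]
```

View pics/h5.png

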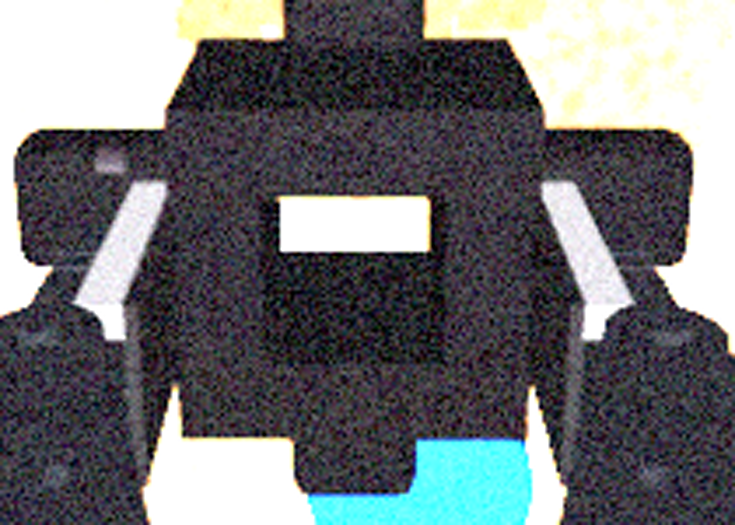

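play_rows([
  [0.4, 0, 0.05, -0.175, -0.18, 0, 0],
  [0.4, 0, 0.05, -0.175, -0.18, 0, 0],
  [0.4, 0, 0.05, -0.175, -0.18, 0, 0],
  [0.4, 0, 0.05, -0.175, -0.18, 0, 0],
  [0.4, 0, 0.05, -0.175, -0.18, 0, 0],
  [0.4, 0, 0.05, -0.175, -0.18, 0, 0],
  [0.4, 0, 0.05, -0.175, -0.18, 0, 0],
])

```text
time: 28.3
eef_pos: [542.7, -174.5, 155.6]
orientation: [73.9, 89.7, 173.3]
contact_force: [-0.3, -0.5, -1.3]
width: 44.4
```

```bash
python3 - <<'E'
from chk import *
row([*fw(0.5,0),150],FA+90)
chk("c5")
E
```

```text
pos [ 542.7 -174.5  155.6] jawyaw 99.46 F [-0.3 -0.5 -1.3] w 44.4 t 28.3 j6 -35.4
shift [0.0058, 0.0575, -0.0595] turn [-0.0018, 0.0013, -0.0044]  |d|mm 82.9 deg 0.3
fence 0.71 [ 496.54 -242.23] 9.73 res 0.094 px 13995
fence 0.49 [ 275.94 -190.55] 40.97 res 1.0 px 931
casting_a 0.94 [ 428.86 -208.12] 9.9 res 0.018 px 6072
casting_a 0.65 [ 549.58 -190.57] 9.12 res 2.71 px 1449
casting_a 0.65 [ 563.47 -277.22] 10.88 res 0.114 px 4985
casting_a 0.39 [ 596.16 -144.01] 13.73 res 0.746 px 16045
rel fence [-60.95  45.06] 0.17 deg res 0.018
rel fence [61.   41.96] -0.61 deg res 2.71
rel fence [ 60.05 -45.8 ] 1.15 deg res 0.114
rel fence [114.78  79.97] 4.0 deg res 0.746
```

View pics/c5.png

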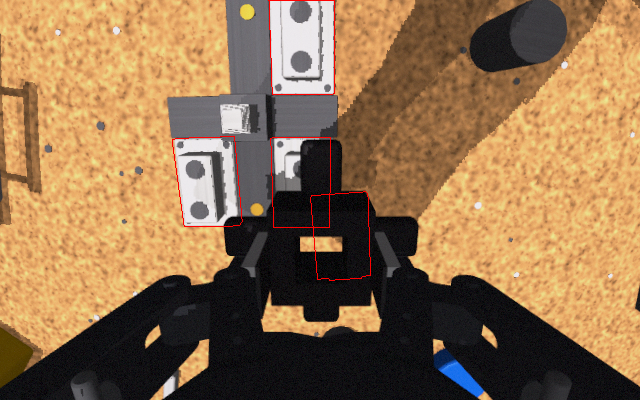

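Castings are in place. Move over the spindle.

play_rows([
  [0.4, 0, 0.0575, -0.0595, -0.002, 0, 0],
  [0.4, 0, 0.0575, -0.0595, -0.002, 0, 0],
  [0.4, 0, 0.0575, -0.0595, -0.002, 0, 0],
  [0.4, 0.02, 0.0575, -0.0595, -0.002, 0, 0],
  [0.4, 0.03, 0.0575, -0.0595, -0.002, 0, 0],
  [0.4, 0.03, 0.0575, -0.0595, -0.002, 0, 0],
  [0.4, 0.03, 0.0575, -0.0595, -0.002, 0, 0],
])

```text
time: 29.08
eef_pos: [496.7, -241.3, 126.7]
orientation: [77.8, 89.8, 177.6]
contact_force: [-0.1, -0.6, -1.6]
width: 44.4
```

```bash
python3 - <<'E'
from h import *
row([*fw(0.5,0),105],FA+90); print(wf(pose()[1]))
im=get_image("wrist"); cv2.imwrite("pics/h6.png",im[:,:,::-1])
row([*fw(0.5,0),105],FA+90); print(wf(pose()[1]))
im=get_image("scene"); cv2.imwrite("pics/s6.png",cv2.resize(im[110:220,230:380,::-1],None,fx=5,fy=5))
E
```

```text
pos [ 496.7 -241.3  126.7] jawyaw 99.75 F [-0.1 -0.6 -1.6] w 44.4 t 29.08 j6 -44.1
shift [0.0217, 0.0011, -0.0011] turn [0.0033, 0.0008, -0.0036]  |d|mm 21.7 deg 0.3
[1.68833457 1.11721916]
pos [ 497.  -241.6  127.2] jawyaw 99.75 F [ 0.5 -1.2 -1.4] w 44.2 t 29.13 j6 -44.1
shift [0.0222, 0.0014, -0.0008] turn [0.0033, -0.0001, -0.0028]  |d|mm 22.3 deg 0.2
[1.980561   0.79555136]
```

View pics/h6.png

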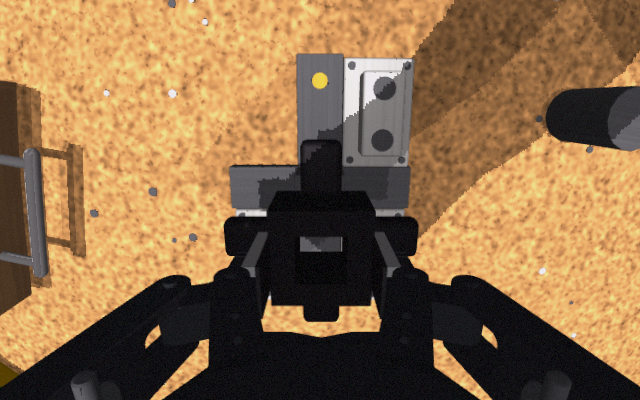

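View pics/s6.png

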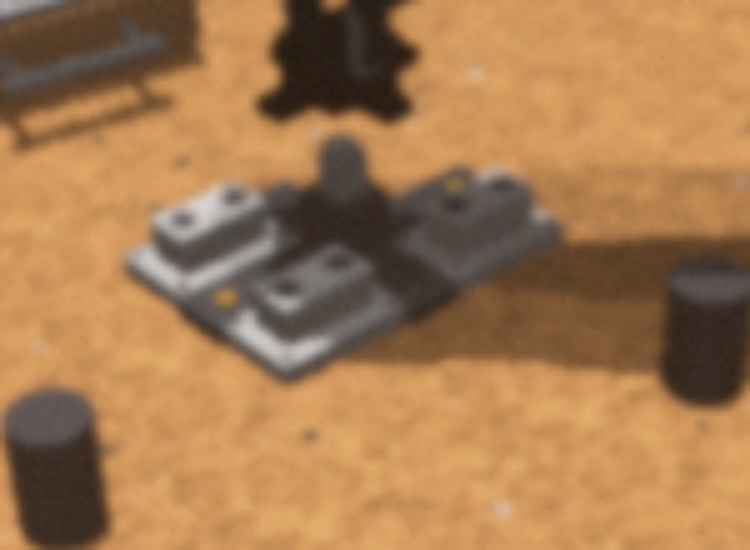

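play_rows([
  [0.4, 0.01, 0.001, -0.001, 0.003, 0, 0],
  [0.4, 0.02, 0.001, -0.001, 0.003, 0, 0],
  [0.4, 0.025, 0.001, -0.001, 0.003, 0, 0],
  [0.4, 0.025, 0.001, -0.001, 0.003, 0, 0],
  [0.4, 0.025, 0.001, -0.001, 0.003, 0, 0],
])

```text
time: 29.6
eef_pos: [496.0, -243.2, 102.2]
orientation: [93.1, 89.8, -167.3]
contact_force: [0.1, 0.1, -2.1]
width: 44.7
```

```bash
python3 - <<'E'
from h import *
row([*fw(0.5,0),90],FA+90); print(wf(pose()[1]))
im=get_image("wrist"); cv2.imwrite("pics/h7.png",np.clip(im[150:330,200:440,::-1].astype(int)*2,0,255).astype(np.uint8).repeat(3,0).repeat(3,1))
s,p,r=pose(); cal=get_calibration("wrist"); print(wf(p))
for h,z in ((6,77),(10,69)):
  print(w2p(cal,[[*fw(a*h,b*h),z] for a,b in ((1,1),(1,-1),(-1,-1),(-1,1))]).round(0).tolist())
E
```

```text
pos [ 496.  -243.2  102.2] jawyaw 99.54 F [ 0.1  0.1 -2.1] w 44.7 t 29.6 j6 -44.1
shift [0.0122, 0.0002, 0.0006] turn [-0.0003, -0.0001, -0.0027]  |d|mm 12.2 deg 0.2
[ 0.69540019 -0.60027031]
[ 0.76540352 -0.77181883]
[[333.0, 236.0], [312.0, 236.0], [312.0, 216.0], [333.0, 216.0]]
[[339.0, 237.0], [305.0, 237.0], [305.0, 205.0], [340.0, 205.0]]
```

View pics/h7.png

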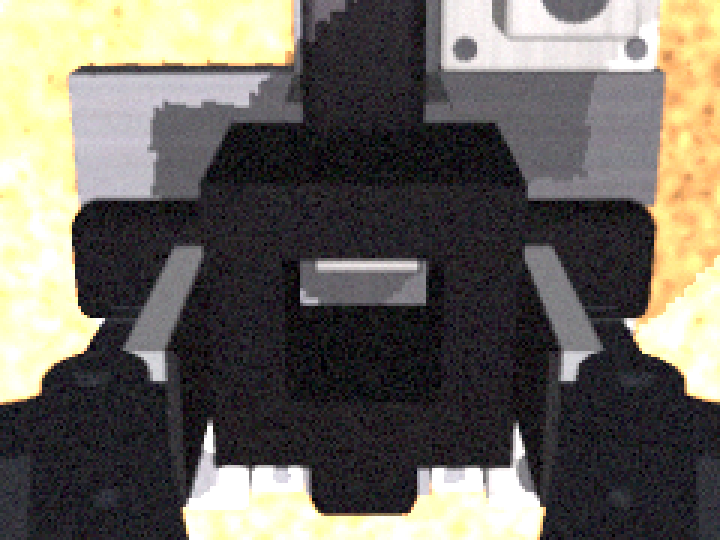

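play_rows([
  [0.4, 0.004, -0.0007, 0.0006, 0, 0, -0.002],
  [0.4, 0.01, -0.0007, 0.0006, 0, 0, -0.002],
  [0.4, 0.016, -0.0007, 0.0006, 0, 0, -0.002],
  [0.4, 0.019, -0.0007, 0.0006, 0, 0, -0.002],
  [0.4, 0.019, -0.0007, 0.0006, 0, 0, -0.002],
  [0.4, 0.019, -0.0007, 0.0006, 0, 0, -0.002],
])

```text
time: 30.15
eef_pos: [496.1, -242.5, 82.5]
orientation: [73.6, 89.9, 173.1]
contact_force: [0.1, -0.2, -1.1]
width: 44.5
```

```bash
python3 - <<'E'
from h import *
row([*fw(0.5,0),64],FA+90); print(wf(pose()[1]))
im=get_image("wrist"); cv2.imwrite("pics/h8.png",np.clip(im[150:330,200:440,::-1].astype(int)*2,0,255).astype(np.uint8).repeat(3,0).repeat(3,1))
E
```

```text
pos [ 496.1 -242.5   82.5] jawyaw 99.52 F [ 0.1 -0.2 -1.1] w 44.5 t 30.15 j6 -44.0
shift [0.0185, 0.0004, -0.0] turn [-0.0007, 0.0004, -0.0013]  |d|mm 18.5 deg 0.1
[0.96178417 0.02678873]
```

View pics/h8.png

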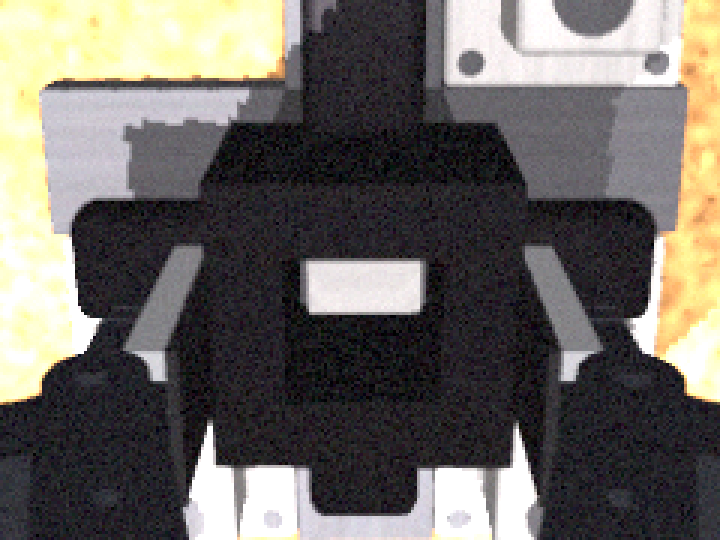

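play_rows([
  [0.4, 0.005, 0, 0, 0, 0, 0],
  [0.4, 0.01, 0, 0, 0, 0, 0],
  [0.4, 0.014, 0, 0, 0, 0, 0],
  [0.4, 0.017, 0, 0, 0, 0, 0],
  [0.4, 0.019, 0, 0, 0, 0, 0],
  [0.4, 0.019, 0, 0, 0, 0, 0],
])

```text
time: 30.7
eef_pos: [496.2, -242.5, 63.8]
orientation: [88.4, 89.9, -172.1]
contact_force: [0.2, 0.6, -1.2]
width: 44.5
```

```bash
python3 - <<'E'
from h import *
row([*fw(0.5,0),64],FA+90); print(wf(pose()[1]))
E
```

```text
pos [ 496.2 -242.5   63.8] jawyaw 99.52 F [ 0.2  0.6 -1.2] w 44.5 t 30.7 j6 -44.0
shift [-0.0002, 0.0005, -0.0] turn [-0.0006, 0.0, -0.001]  |d|mm 0.5 deg 0.1
[0.97271913 0.02957674]
```

play_rows([
  [0.4, 0.001, 0, 0, 0, 0, 0],
  [0.4, 0.002, 0, 0, 0, 0, 0],
  [0.4, 0.003, 0, 0, 0, 0, 0],
  [0.4, 0.003, 0, 0, 0, 0, 0],
])

```text
time: 31.03
eef_pos: [496.3, -242.6, 63.6]
orientation: [-158.7, 89.9, -59.2]
contact_force: [-14.6, 9.0, 49.6]
width: 44.5
```

play_rows([
  [0.4, -0.002, 0, 0, 0, 0, 0],
  [0.4, -0.0025, 0, 0, 0, 0, 0],
  [0.6, -0.0025, 0, 0, 0, 0, 0],
  [0.8, -0.0025, 0, 0, 0, 0, 0],
  [0.8, -0.0025, 0, 0, 0, 0, 0],
  [0.8, -0.0025, 0, 0, 0, 0, 0],
])

```text
time: 31.53
eef_pos: [496.2, -242.6, 63.0]
orientation: [77.0, 89.9, 176.6]
contact_force: [0.7, -0.3, 0.6]
width: 68.5
```

```bash
python3 - <<'E'
from h import *
row([*fw(0.5,0),150],FA+90)
im=get_image("wrist"); cv2.imwrite("pics/h9.png",im[:,:,::-1])
E
```

```text
pos [ 496.2 -242.6   63. ] jawyaw 99.52 F [ 0.7 -0.3  0.6] w 68.5 t 31.53 j6 -44.0
shift [-0.087, 0.0006, 0.0001] turn [-0.0007, 0.0003, -0.0011]  |d|mm 87.0 deg 0.1
```

View pics/h9.png

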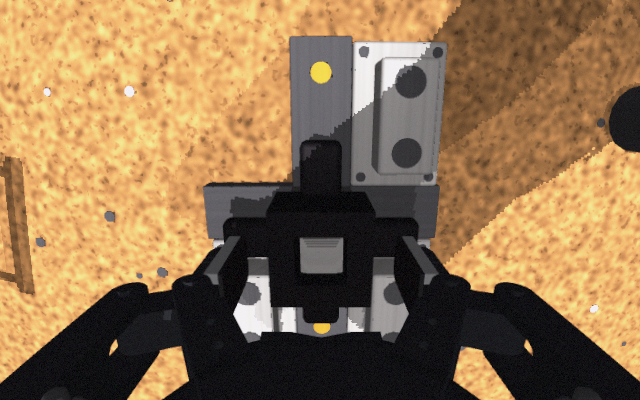

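Seated; retreat straight up and check everything.

play_rows([
  [0.8, -0.03, 0, 0, 0, 0, 0],
  [0.8, -0.06, 0, 0, 0, 0, 0],
  [0.8, -0.1, 0, 0, 0, 0, 0],
  [0.8, -0.15, 0, 0, 0, 0, 0],
  [0.8, -0.18, -0.01, 0, 0, 0, 0],
  [0.8, -0.18, -0.02, 0, 0, 0, 0],
  [0.8, -0.18, -0.02, 0, 0, 0, 0],
])

```text
time: 32.17
eef_pos: [518.1, -239.7, 245.0]
orientation: [-138.1, 89.8, -38.6]
contact_force: [-0.1, -1.5, -0.9]
width: 68.3
```

```bash
python3 - <<'E'
from chk import *
chk("d1"); row([500,-240,300],99.6)
o=L.look("wrist","handle",HANDLE,[495,-242,np.radians(9.6)],z=45,tag="d2")
im=get_image("wrist"); cv2.imwrite("pics/d3.png",cv2.resize(im[20:260,230:410,::-1],None,fx=3,fy=2.4,interpolation=cv2.INTER_CUBIC))
im=get_image("scene"); cv2.imwrite("pics/d4.png",cv2.resize(im[110:220,230:380,::-1],None,fx=5,fy=5))
E
```

```text
fence 0.61 [ 494.75 -242.27] 9.72 res 0.698 px 5255
casting_a 0.89 [ 428.82 -207.93] 9.91 res 0.044 px 3668
casting_a 0.56 [ 548.51 -187.81] 9.47 res 0.104 px 2845
casting_a 0.56 [ 563.44 -277.09] 9.54 res 0.117 px 2838
rel fence [-59.19  44.98] 0.19 deg res 0.044
rel fence [62.18 44.6 ] -0.25 deg res 0.104
rel fence [ 61.82 -45.92] -0.18 deg res 0.117
pos [ 515.4 -239.   242. ] jawyaw 99.52 F [ 0.4  0.2 -0.3] w 68.1 t 32.37 j6 -42.6
shift [-0.0579, 0.0155, 0.0016] turn [-0.0014, 0.0015, -0.0027]  |d|mm 60.0 deg 0.2
handle 0.84 [ 496.58 -243.13] 9.51 res 0.148 px 3992
handle 0.26 [ 551.07 -275.43] 30.03 res 0.661 px 2707
```

View pics/d3.png

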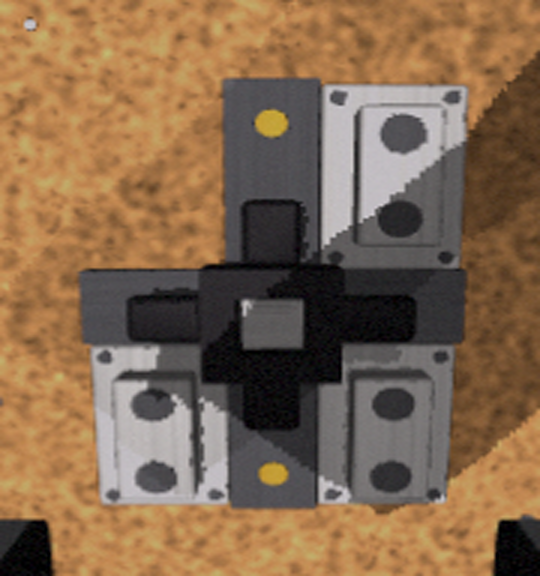

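View pics/d4.png

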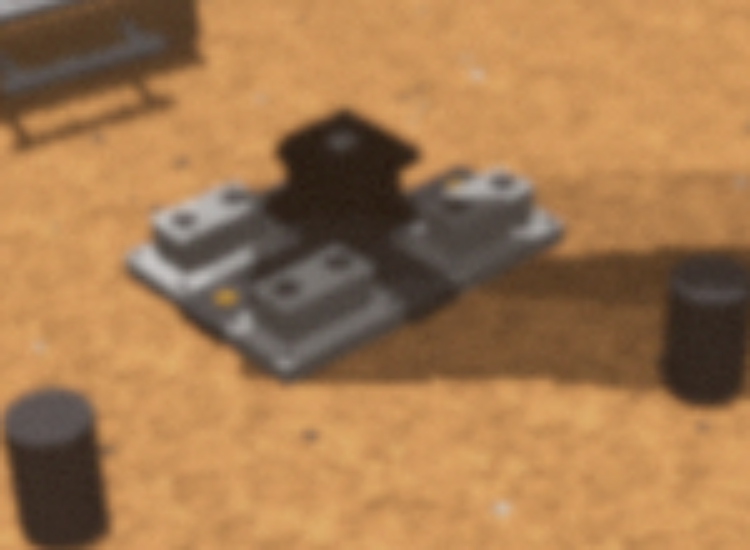

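play_rows([
  [0.8, -0.05, 0.02, 0.2, 0, 0, 0],
  [0.8, -0.05, 0.02, 0.2, 0, 0, 0],
  [0.8, -0.05, 0.02, 0.25, 0, 0, 0],
  [0.8, -0.05, 0.02, 0.25, 0, 0, 0],
  [0.8, -0.05, 0.02, 0.3, 0, 0, 0],
  [0.8, -0.05, 0.02, 0.3, 0, 0, 0],
  [0.8, -0.05, 0.02, 0.3, 0, 0, 0],
  [0.8, -0.05, 0.02, 0.3, 0, 0, 0],
])

```text
time: 33.23
eef_pos: [445.2, 57.0, 294.0]
orientation: [6.2, 90.0, 105.8]
contact_force: [-0.1, -1.2, 0.1]
width: 68.5
```

```bash
python3 - <<'E'
from chk import *
im=get_image("top"); cv2.imwrite("pics/e1.png",cv2.resize(im[190:305,360:470,::-1],None,fx=5,fy=5,interpolation=cv2.INTER_CUBIC))
cv2.imwrite("pics/e2.png",im[:,:,::-1])
L.YAW0=np.radians(FA)
o=L.look("top","handle",HANDLE,[495,-242,np.radians(9.6)],z=45,tag="e3")
o=L.look("top","casting_a",CAST,None,tag="e4")
for _,q,_ in o: print(wf(q))
cal=get_calibration("top")
for n in("core_a","lens_cap","gauge_base"):
    for d in place_of("top",n)[:2]: print(n,round(d["score"],2),p2w(cal,d["position"],0)[0].round(0))
E
```

```text
casting_a 0.78 [ 547.09 -188.78] 9.91 res 0.047 px 880
casting_a 0.76 [ 429.66 -208.18] 7.54 res 0.063 px 892
casting_a 0.66 [ 563.56 -276.51] 10.06 res 0.194 px 739
[60.12662993 44.55455036]
[-58.90045875  44.93098522]
[ 61.79308765 -44.69476629]
core_a 0.8 [ 725. -123.    0.]
core_a 0.78 [402. -39.   0.]
lens_cap 0.81 [746.  15.   0.]
gauge_base 0.66 [757. 137.   0.]
```

View pics/e1.png

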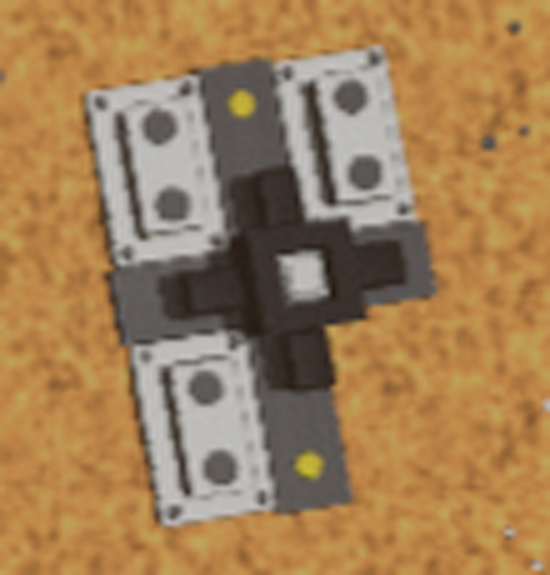

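View pics/e2.png

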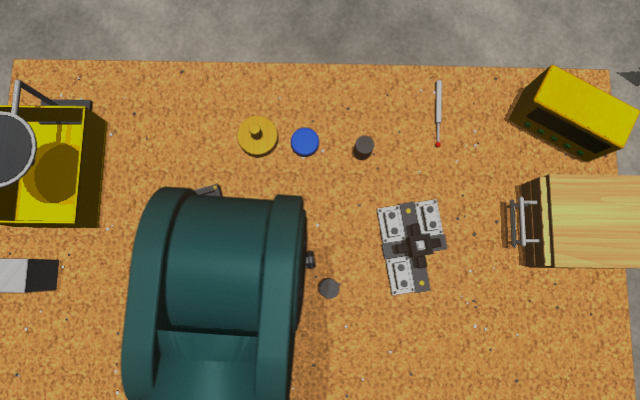

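```bash
python3 - <<'E'
from station import env
print(env.close_job())
E
```

```text
the job is handed in; nothing more can be done
None
```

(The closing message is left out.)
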